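Make up the ward delivery in the hospital stockroom

TASK

Make up the ward delivery. In the middle of the oblong tray pile the three cartons flat, one centred on the other, with their long sides along the tray's long sides: the largest at the bottom, then the middle-sized one, and the smallest on top. In the middle of the round tray stand the wide tin, with the white jar upright and centred on top of it; leave the bottle, the tape roll and the bandage roll where they are.

Things in the scene. Friction and masses are not known exactly. Their poses are not given: they have to be found in the camera images.
- large_carton_mid (a point): The largest of three flat sealed rectangular supply cartons, plain brown card with a pale strip of sealing tape along the middle of the top: 110 mm long (own x), 66 mm wide (own y), 40 mm high (own z), about 250 g. Loose, lies flat and right way up on the work surface. The point is its centre, 20 mm above its underside; x along its length, z up.
- middle_carton_mid (a point): The middle-sized of three flat sealed rectangular supply cartons, plain brown card with a pale strip of sealing tape along the middle of the top: 88 mm long (own x), 56 mm wide (own y), 34 mm high (own z), about 160 g. Loose, lies flat and right way up on the work surface. The point is its centre, 17 mm above its underside; x along its length, z up.
- small_carton_mid (a point): The smallest of three flat sealed rectangular supply cartons, plain brown card with a pale strip of sealing tape along the middle of the top: 66 mm long (own x), 46 mm wide (own y), 28 mm high (own z), about 90 g. Loose, lies flat and right way up on the work surface. The point is its centre, 14 mm above its underside; x along its length, z up.
- tin_mid (a point): Low, wide round tin of bare metal, flat top: 66 mm diameter (64 mm below its lid), 42 mm high, about 150 g. Loose, stands upright. The point is its centre, 21 mm above its underside; z up along its axis.
- jar_mid (a point): Small white plastic pill jar with a screw cap: 42 mm diameter, 62 mm high, about 80 g. Loose, stands upright with its cap up. The point is its centre, 31 mm above its underside; z up along its axis.
- oblong_tray_floor (a point): Fixed rectangular white plastic tray, 190 mm (own x) by 145 mm (own y) outside, with walls 4 mm thick rising to 8 mm above the work surface; its floor is 4 mm above the work surface. The point is the centre of its floor (upper face); x along its long side, z up.
- round_tray_floor (a point): Fixed round white plastic tray, 160 mm outside diameter, with a rim 4 mm thick rising to 8 mm above the work surface; its floor is 4 mm above the work surface. The point is the centre of its floor (upper face); z up.
- bottle_mid (a point): Bystander: white squeeze bottle with a pointed nozzle and a grey band, 52 mm diameter, 145 mm high, beyond the work. The point is on its axis, 70 mm above its underside.
- tape_roll_mid (a point): Bystander: roll of clear packing tape lying flat, 100 mm outside diameter, 76 mm hole, 48 mm high, beyond the work. The point is its centre, 24 mm above its underside.
- bandage_roll_mid (a point): Bystander: short white wrapped bandage roll with a blue band, standing, 70 mm diameter, 75 mm high, beyond the work. The point is its centre, 37.5 mm above its underside.
Not all that is in view belongs to the job. Leave any blue look-alike of the part that bears large_carton_mid alone.

How it is judged:
At the end, for the whole second after the job is handed in: Each thing rests on its support (height within 5 mm, tilt under 7 degrees): largest carton within 15 mm of the oblong tray's centre, each upper carton within 12 mm of the one below, long sides within 15 degrees; tin within 15 mm of the round tray's centre, jar within 12 mm of the tin. All at rest (horizontal distance between large_carton_mid and oblong_tray_floor below 0.015 m and z of large_carton_mid in the frame of oblong_tray_floor between 0.015 and 0.025 m and angle between each of large_carton_mid, middle_carton_mid, small_carton_mid, tin_mid, jar_mid's own z axis and vertical below 0.12 rad and angle between the x axis of large_carton_mid and the x axis of oblong_tray_floor, either way round below 0.26 rad and horizontal distance between middle_carton_mid and large_carton_mid below 0.012 m and z of middle_carton_mid in the frame of large_carton_mid between 0.032 and 0.042 m and angle between the x axis of middle_carton_mid and the x axis of large_carton_mid, either way round below 0.26 rad and horizontal distance between small_carton_mid and middle_carton_mid below 0.012 m and z of small_carton_mid in the frame of middle_carton_mid between 0.026 and 0.036 m and angle between the x axis of small_carton_mid and the x axis of middle_carton_mid, either way round below 0.26 rad and horizontal distance between tin_mid and round_tray_floor below 0.015 m and z of tin_mid in the frame of round_tray_floor between 0.016 and 0.026 m and horizontal distance between jar_mid and tin_mid below 0.012 m and z of jar_mid in the frame of tin_mid between 0.047 and 0.057 m and linear speed of each of large_carton, middle_carton, small_carton, tin, jar below 0.02 m/s and angular speed of each of large_carton, middle_carton, small_carton, tin, jar below 0.2 rad/s); the robot touches nothing.
It fails at once if the bottle is moved by more than 25 mm (distance of bottle_mid from where it was at the start of the episode above 0.025 m).
It fails at once if the tape roll is moved by more than 25 mm (distance of tape_roll_mid from where it was at the start of the episode above 0.025 m).
It fails at once if the bandage roll is moved by more than 25 mm (distance of bandage_roll_mid from where it was at the start of the episode above 0.025 m).
It also fails if it takes over 131 s, if anything falls off the work surface, if the arm or the gripper's body presses on something with over 40 N, if the wrist force passes 120 N, or if a joint passes its speed limit or range.

ROBOT

A 6-joint arm with a two-finger parallel gripper is mounted at the origin on the work surface. World frame = base frame: x ahead of the robot, y to its left, z up, the work surface at z = 0. Lengths are in m, angles in rad, forces in N, time in s.
With the tool pointing down it reaches from about 0.3 to 0.75 m from the base axis. Payload 8.5 kg.
Tool frame: the origin (TCP) lies at the very end of the fingers, on their centre line; the grasp point (between the pads) lies 19 mm behind it; x points along the fingers, y is the direction in which the jaws open and shut, and the axes are right-handed (so a half turn about x gives the same grasp; the last joint's range is limited). The gripper opens to 85 mm and grips with 20 to 120 N. Pads are 22 mm wide; open, the fingers measure 114 mm over their backs; the gripper's body (76 mm by 85 mm) begins 54 mm behind the grasp point. The pads swing forward as they close: fully open they stand 13 mm farther back than shut.
Start: joints at [-0.215, 0.381, 1.297, -0, 1.464, -0.215], TCP at [0.55, 0, 0.231] pointing down, gripper open.
Joint ranges: [-3.11, 3.11], [-0.89, 2.33], [0.22, 2.48], [-1.42, 4.56], [0.17, 2.85], [-2.88, 2.88]. Speed limits (rad/s): [2.39, 2.39, 3.14, 3.14, 3.14, 3.14].

INTERFACE

Orientations are given as [roll, pitch, yaw] about the fixed x, y, z axes, in that order (R = Rz(yaw) Ry(pitch) Rx(roll)).
In Python, from plant import robot gives the robot as it stands.
- The arm moves only by the tool carry_out, never from a script. Its argument "moves" is a list that holds one entry, the list of rows, each a list of 7 numbers: the shift along the tool's x, y, z in m, then the turn, a rotation vector about the tool's x, y, z in rad, then the closure, from 0 (fully open) to 1 (shut). A call has 1 to 12 rows; each row shifts and turns the pose as measured when the row begins, along the tool's axes as they then stand; what a row does not reach is not made up. A row lasts 1/10 s, in which the tool goes at most 50 mm and 8.59 degrees, less where a joint would pass 70% of its speed; a pose out of reach is approached as far as the arm can. A call is refused whole if a number of a shift passes 0.05 or a number of a turn 0.15, either way. A call with a gripper value outside its range is refused whole. The fingers move at their own pace and stop on an object; "grip_force" is the grip in N (left out, the last holds). Time passes only in rows, so rows that do not move let the fingers close. It gives the time, the measured TCP pose, the force and the opening at its end, in the units of the state.
- robot.state(): the state, without advancing time (a new reading comes with each control period).
- robot.get_image(name): name is "scene" or "side" or "wrist"; returns a dict with "frame" (480x640x3 uint8, red, green, blue), "camera_matrix" (3x3 intrinsics, pixels), "R" (3x3) and "t" (3): a world point X has camera coordinates R X + t; the wrist camera has in their place "hand_eye" (4x4, takes a point from camera to tool coordinates, whose origin is the TCP and whose axes are the tool frame's). Camera axes: x right, y down, z forward; pixel columns grow to the right and rows downward; lengths in m; the calibration is good to about 2 mm. A picture is of the moment at which its call begins: read the wrist's pose just before it. There is no depth.
- robot.job_done(): hands the job in, once; it reports no verdict.
Trained networks look in the newest picture that a camera, given by its name, has taken for a name from the list of things; names that differ only in an ending like _2 or _b are one class to them, and where a whole thing is asked for, a point or a joint stands for the part that bears it (a point fixed in the world has none). Each returns a list of dicts, best first, with "score" (0 to 1); they miss things now and then, are a little off and sometimes report something else, mostly with a low value. They report only what shows in the picture. A call takes as long as a camera call. They do not tell look-alikes from the thing itself.
- robot.search_frame(camera, thing): "box" ([centre column, centre row, width, height] in pixels, round what is visible of it).
- robot.landmark_of(camera, thing): "location" ([row, column] in pixels: a listed point, or the origin of a listed thing).
The state is a dict: "t": time; "qpos": joint angles; "qd": joint speeds; "tau": joint torques, N m; "tcp_pos": TCP position; "orientation": TCP orientation; "contact_force": force on the tool from outside, world axes, zero at the start; "moment": the same for the moment, N m; "width": finger opening in m.
Only numpy, scipy, OpenCV 4.12 (cv2) and the standard library are available. Lean on these libraries where they do the work, as an engineer would, in place of code of your own. Each camera call takes 0.05 s, during which the arm holds its last target.

## Working session

There is one attempt and no reset: what is moved stays moved. The work goes in short steps, Python scripts to look and compute and a tool call to move; the robot and the scene stay as the last step left them, time stands still between calls to the robot, and variables do not carry over. Pictures are saved under pics/ and viewed, and the job is handed in when it is done.

Besides the shell and the picture viewer there is one more tool, called after "Request:" by a JSON object that holds its "api" and its "payload". carry_out: Moves the arm, as the interface text tells. Its arguments: {"type":"object","properties":{"moves":{"type":"array"},"grip_force":{"type":"number"}},"required":["moves"]}

```bash
ls; mkdir -p pics
cat > h.py <<'E'
import numpy as np, cv2
from plant import robot
def snap(n,f):
    d=robot.get_image(n); cv2.imwrite('pics/'+f,cv2.cvtColor(np.asarray(d['frame'],dtype=np.uint8),cv2.COLOR_RGB2BGR)); return d
def ray(d,u,v,z):
    K=np.array(d['camera_matrix']);R=np.array(d['R']);t=np.array(d['t'])
    c=-R.T@t; r=R.T@np.linalg.inv(K)@np.array([u,v,1.]); s=(z-c[2])/r[2]; return c+s*r
E
python3 - <<'E'
from h import *
print(robot.state())
names={'large_carton_mid':.02,'middle_carton_mid':.017,'small_carton_mid':.014,'tin_mid':.021,'jar_mid':.031,'oblong_tray_floor':.004,'round_tray_floor':.004,'bottle_mid':.07,'tape_roll_mid':.024,'bandage_roll_mid':.0375}
for c in ['scene','side']:
    d=snap(c,c+'0.png')
    print(c,(-np.array(d['R']).T@np.array(d['t'])).round(3))
    for n,z in names.items():
        for q in robot.landmark_of(c,n)[:3]:
            r,cc=q['location']; print(n,round(q['score'],2),round(cc),round(r),ray(d,cc,r,z)[:2].round(3))
snap('wrist','w0.png')
E
```

```text
pics
{'t': 0.0, 'qpos': array([-2.15302594e-01,  3.81215871e-01,  1.29825127e+00,  2.60114073e-05,
        1.46360440e+00, -2.15276041e-01]), 'qd': array([-2.25272801e-04, -5.98922387e-04,  1.65372945e-03,  2.18890676e-04,
        9.39852394e-05, -1.51517783e-03]), 'tau': array([-1.00240642e-03, -4.48466885e+01, -2.31285810e+01, -2.87182611e-04,
        4.73836102e-03,  1.77242771e-05]), 'tcp_pos': array([5.49712447e-01, 6.59402625e-05, 2.30704310e-01]), 'orientation': array([-1.80355533,  1.56931721,  2.9088043 ]), 'contact_force': array([-0.74196211,  0.87594444, -0.18721525]), 'moment': array([ 0.03113439, -0.05525026, -0.02463946]), 'width': 0.08527535519969327}
scene [1.287 0.34  0.908]
large_carton_mid 0.97 249 156 [ 0.186 -0.339]
large_carton_mid 0.71 248 296 [ 0.638 -0.102]
large_carton_mid 0.67 93 295 [ 0.758 -0.41 ]
middle_carton_mid 0.67 264 230 [ 0.437 -0.166]
middle_carton_mid 0.26 396 276 [0.464 0.165]
small_carton_mid 0.77 337 324 [0.633 0.094]
tin_mid 0.81 397 277 [0.469 0.169]
jar_mid 0.59 323 237 [ 0.423 -0.023]
jar_mid 0.32 470 351 [0.61  0.351]
oblong_tray_floor 0
[... 254 characters left out ...]
2 249 360 [ 0.788 -0.02 ]
side [ 0.26  -0.756  0.942]
large_carton_mid 0.74 408 277 [ 0.637 -0.11 ]
large_carton_mid 0.71 532 382 [ 0.752 -0.402]
large_carton_mid 0.61 303 412 [ 0.344 -0.33 ]
middle_carton_mid 0.68 328 326 [ 0.441 -0.171]
small_carton_mid 0.68 372 214 [0.634 0.091]
tin_mid 0.84 297 211 [0.469 0.152]
jar_mid 0.86 300 267 [ 0.429 -0.021]
oblong_tray_floor 0.89 319 155 [0.585 0.35 ]
round_tray_floor 0.64 426 401 [ 0.562 -0.371]
round_tray_floor 0.59 407 150 [0.811 0.295]
round_tray_floor 0.3 493 296 [ 0.79  -0.202]
bottle_mid 0.81 408 150 [0.775 0.221]
bottle_mid 0.7 428 402 [ 0.542 -0.401]
tape_roll_mid 0.81 493 296 [ 0.778 -0.213]
bandage_roll_mid 0.62 458 220 [ 0.802 -0.007]
```

View pics/scene0.png

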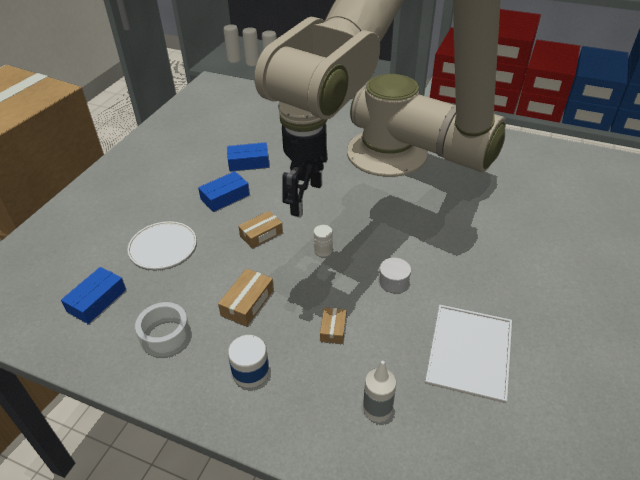

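View pics/side0.png

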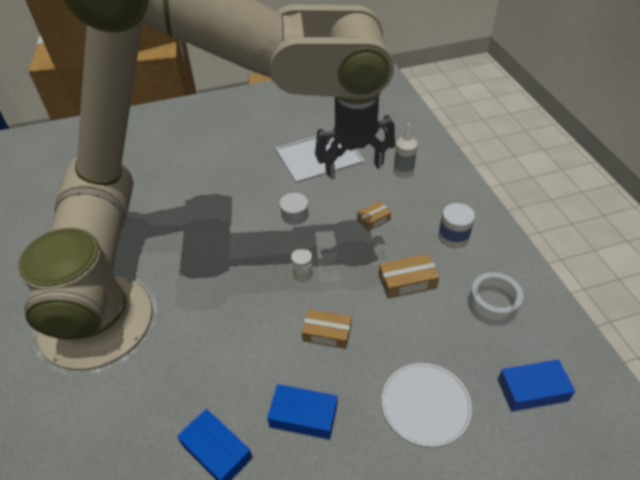

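Large-carton candidates in the scene view are brown (246,296) and blue (94,295), (249,156) and (224,190). The brown one fits, since the description says brown card with pale tape. I'll confirm that in a crop and fit the outlines.

```bash
cat > fit.py <<'E'
from h import *
from scipy.optimize import minimize
def proj(d,P):
    K=np.array(d['camera_matrix']);R=np.array(d['R']);t=np.array(d['t'])
    c=P@R.T+t; p=c@K.T; return p[:,:2]/p[:,2:]
def box(x,y,a,l,w,z0,z1):
    c,s=np.cos(a),np.sin(a)
    return np.array([[x+c*i-s*j,y+s*i+c*j,z] for i in(-l/2,l/2) for j in(-w/2,w/2) for z in(z0,z1)])
def cyl(x,y,r,z0,z1):
    th=np.linspace(0,2*np.pi,48,endpoint=False)
    return np.array([[x+r*np.cos(q),y+r*np.sin(q),z] for z in(z0,z1) for q in th])
def hullmask(p,S=4):
    m=np.zeros((480*S,640*S),np.uint8)
    h=cv2.convexHull(((p+.5)*S).astype(np.float32)); cv2.fillConvexPoly(m,h.round().astype(np.int32),1); return m
def seg(d,uv,kind,rad):
    f=np.asarray(d['frame'],dtype=np.uint8); hsv=cv2.cvtColor(f,cv2.COLOR_RGB2HSV).astype(int)
    H,S,V=hsv[...,0],hsv[...,1],hsv[...,2]
    if kind=='brown': m=(H>5)&(H<25)&(S>70)
    else: m=(V>165)&(S<50)
    w=np.zeros_like(m); u,v=map(int,uv); w[max(0,v-rad):v+rad,max(0,u-rad):u+rad]=1
    m=(m&w).astype(np.uint8)
    n,l,st,_=cv2.connectedComponentsWithStats(m)
    if kind=='brown':
        keep=np.isin(l,[i for i in range(1,n) if st[i,4]>15])
    else: keep=l==1+np.argmax(st[1:,4])
    ys,xs=np.nonzero(keep); return np.c_[xs,ys].astype(float)
def hm(pts):  # pixel points -> include pixel squares
    q=np.concatenate([pts+[a,b] for a in(-.5,.5) for b in(-.5,.5)]); return hullmask(q)
def fit(obs,model,x0,scale):
    T=[(d,hm(p)) for d,p in obs]
    def cost(x):
        c=0
        for d,m in T:
            q=hullmask(proj(d,model(*(x*scale)))); c+=1-(q&m).sum()/(q|m).sum()
        return c
    best=None
    x0=np.array(x0)/scale
    n=len(x0); sim=np.vstack([x0]+[x0+np.eye(n)[i] for i in range(n)])
    r=minimize(cost,x0,method='Nelder-Mead',options=dict(initial_simplex=sim,xatol=.01,fatol=1e-4,maxiter=200))
    return r.x*scale,r.fun
E
python3 - <<'E'
from fit import *
D={c:robot.get_image(c) for c in('scene','side')}
sc=cv2.imread('pics/scene0.png'); cv2.imwrite('pics/crop.png',cv2.resize(sc[200:360,200:420],None,fx=3.6,fy=3.6,interpolation=cv2.INTER_CUBIC)[:600,:800])
s3=np.array([.01,.01,.3]); s2=np.array([.01,.01])
def go(n,pix,kind,rad,mk,starts,sc):
    for cams in (('scene','side'),('scene',),('side',)):
        obs=[(D[c],seg(D[c],pix[c],kind,rad)) for c in cams]
        rs=[fit(obs,mk,s,sc) for s in starts]; r=min(rs,key=lambda q:q[1]); print(n,cams,r[0].round(4),round(r[1],3))
A=[0,.8,1.57,2.36]
for n,pix,x,y,l,w,h,rad in [('large',dict(scene=(246,297),side=(408,275)),.637,-.106,.11,.066,.04,38),('mid',dict(scene=(262,229),side=(327,328)),.44,-.168,.088,.056,.034,32),('small',dict(scene=(334,325),side=(374,214)),.633,.092,.066,.046,.028,26)]:
    go(n,pix,'brown',rad,lambda x,y,a:box(x,y,a,l,w,0,h),[(x,y,a) for a in A],s3)
go('otray',dict(scene=(469,350),side=(319,155)),'white',60,lambda x,y,a:box(x,y,a,.19,.145,0,.008),[(.583,.349,a) for a in A],s3)
go('rtray',dict(scene=(160,246),side=(426,402)),'white',55,lambda x,y:cyl(x,y,.08,0,.008),[(.563,-.374)],s2)
E
```

```text
large ('scene', 'side') [ 0.639  -0.1063  3.0788] 0.053
large ('scene',) [ 0.6391 -0.1066  3.0784] 0.018
large ('side',) [ 0.64   -0.1054 -0.0708] 0.026
mid ('scene', 'side') [ 0.4373 -0.1757  2.6325] 0.052
mid ('scene',) [ 0.4377 -0.1763  2.627 ] 0.019
mid ('side',) [ 0.4366 -0.1755  2.62  ] 0.023
small ('scene', 'side') [0.6369 0.087  0.2869] 0.091
small ('scene',) [0.6367 0.0866 0.2755] 0.019
small ('side',) [0.6371 0.0884 3.4125] 0.047
otray ('scene', 'side') [0.5823 0.3507 0.1037] 0.575
otray ('scene',) [0.5822 0.35   0.1068] 0.025
otray ('side',) [0.5507 0.3677 1.385 ] 0.537
rtray ('scene', 'side') [ 0.5584 -0.3754] 0.126
rtray ('scene',) [ 0.5555 -0.3784] 0.043
rtray ('side',) [ 0.5618 -0.3707] 0.067
```

View pics/crop.png

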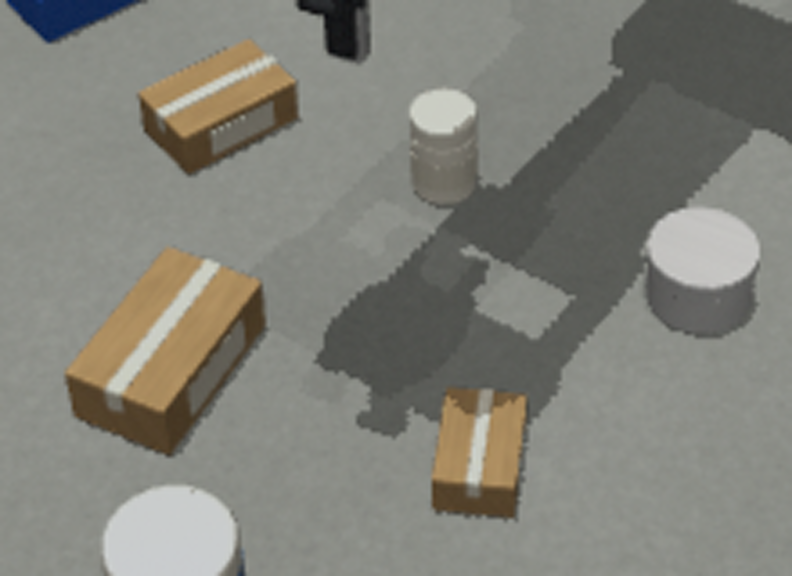

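View pics/w0.png

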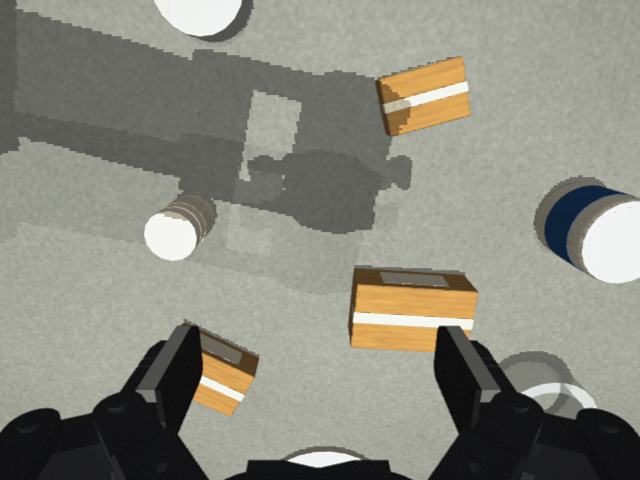

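```bash
cat > g.py <<'E'
from h import *
from scipy.spatial.transform import Rotation as Ro
def goto(x,y,z,jaw,pr=True):
    """shift in tool axes and turn needed; jaw = world yaw of tool y (mod pi)"""
    s=robot.state(); o=Ro.from_euler('xyz',s['orientation']); R=o.as_matrix(); p=np.array(s['tcp_pos'])
    ja=np.arctan2(R[1,1],R[0,1]); 
    # target frame: x down, y=(cos,sin,0)
    best=None
    for k in (-1,0,1,2):
        a=jaw+k*np.pi; yv=np.array([np.cos(a),np.sin(a),0]); xv=np.array([0,0,-1.]); T=np.c_[xv,yv,np.cross(xv,yv)]
        rv=Ro.from_matrix(R.T@T).as_rotvec()
        if best is None or np.linalg.norm(rv)<np.linalg.norm(best[0])-1e-6: best=(rv,T,a)
    d=np.array([x,y,z])-p
    print('t %.1f tcp %s jaw %.3f w %.4f F %s q6 %.2f'%(s['t'],p.round(4),ja,s['width'],np.round(s['contact_force'],1),s['qpos'][5]))
    print(' turn',best[0].round(3),' shift now',(R.T@d).round(4),' shift after turn',(best[1].T@d).round(4))
E
python3 - <<'E'
from g import *
s=robot.state();print(Ro.from_euler('xyz',s['orientation']).as_matrix().round(3))
from fit import proj
sd=robot.get_image('scene'); sf=robot.get_image('side')
# top-ellipse centres: bright tops
for nm,d,uv,z,rad in [('tin',sd,(395,269),.042,20),('jar',sd,(323,231),.062,13),('tin',sf,(293,205),.042,20),('jar',sf,(301,258),.062,13)]:
    f=np.asarray(d['frame'],dtype=np.uint8); g=f.min(2).astype(int); u,v=uv
    w=g[v-rad:v+rad,u-rad:u+rad]; 
    t,m=cv2.threshold(w.astype(np.uint8),0,1,cv2.THRESH_OTSU)
    ys,xs=np.nonzero(m); print(nm,t,len(xs),(xs.min()+u-rad,xs.max()+u-rad,ys.min()+v-rad,ys.max()+v-rad), ray(d,(xs.min()+xs.max())/2+u-rad,(ys.min()+ys.max())/2+v-rad,z)[:2].round(4))
a=np.asarray(sf['frame'],dtype=np.uint8)[110:300,240:400,::-1]; cv2.imwrite('pics/crop2.png',cv2.resize(a,None,fx=3,fy=3,interpolation=cv2.INTER_CUBIC))
goto(.639,-.106,.15,-.065+np.pi/2)
E
```

```text
[[-0.  1.  0.]
 [-0.  0. -1.]
 [-1. -0.  0.]]
tin 150.0 547 (np.int64(380), np.int64(410), np.int64(257), np.int64(279)) [0.4664 0.1615]
jar 158.0 168 (np.int64(314), np.int64(331), np.int64(225), np.int64(236)) [ 0.4342 -0.018 ]
tin 139.0 455 (np.int64(279), np.int64(307), np.int64(192), np.int64(212)) [0.4645 0.1612]
jar 129.0 233 (np.int64(292), np.int64(311), np.int64(250), np.int64(263)) [ 0.433  -0.0211]
t 1.4 tcp [0.55   0.     0.2313] jaw 0.000 w 0.0851 F [-0.4  0.5  0.4] q6 -0.22
 turn [-1.506  0.    -0.   ]  shift now [0.0813 0.089  0.106 ]  shift after turn [ 0.0813 -0.1     0.0957]
```

View pics/crop2.png

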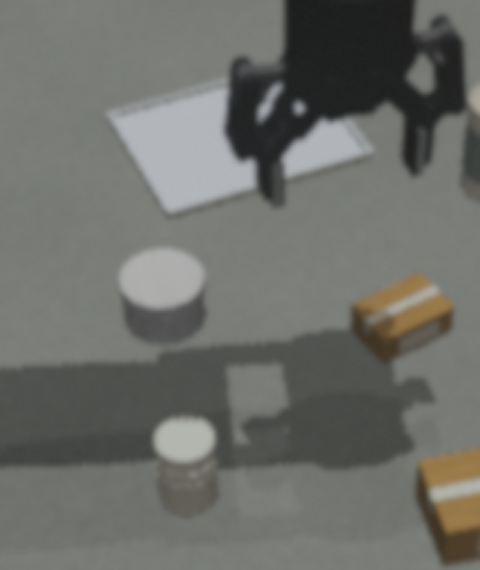

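Request:
{"api": "carry_out", "payload": {"moves": [[[0.02,0.03,0.035,0,0,0,0],[0.02,0.03,0.035,0,0,0,0],[0.02,0.03,0.035,0,0,0,0],[0,0,0,-0.15,0,0,0],[0,0,0,-0.15,0,0,0],[0,0,0,-0.15,0,0,0],[0,0,0,-0.15,0,0,0],[0,0,0,-0.15,0,0,0],[0,0,0,-0.15,0,0,0],[0,0,0,-0.15,0,0,0],[0,0,0,-0.15,0,0,0],[0,0,0,-0.15,0,0,0]]], "grip_force": 40}}

```text
t: 2.55
tcp_pos: [0.6431, -0.1089, 0.1673]
orientation: [2.548, 1.569, 2.338]
contact_force: [0.4, 0.3, -0.1]
width: 0.0855
```

Run:
```python
from g import *
goto(.639,-.106,.005,-.065+np.pi/2)
snap('wrist','w1.png')
```

```text
t 2.5 tcp [ 0.6431 -0.1089  0.1673] jaw 1.360 w 0.0855 F [ 0.4  0.3 -0.1] q6 -1.71
 turn [-0.146 -0.001 -0.001]  shift now [ 0.1624  0.0018 -0.0044]  shift after turn [ 0.1623  0.0026 -0.0043]
```

View pics/w1.png

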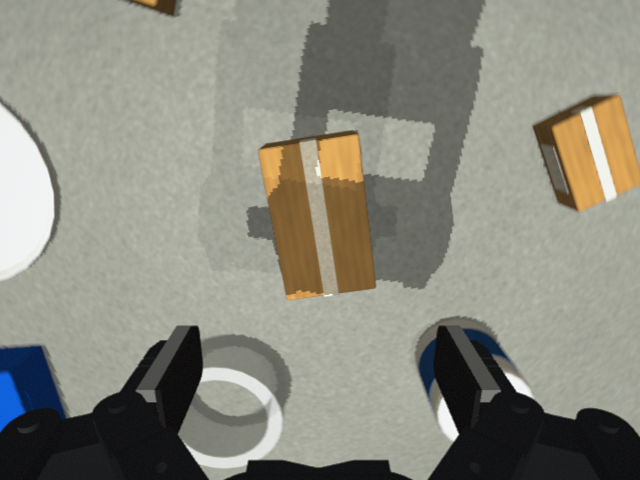

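The wrist view shows the brown taped carton at (318,215), squared up between the jaws, with tape and bandage rolls clear behind it.

Request:
{"api": "carry_out", "payload": {"moves": [[[0,0.002,-0.004,-0.146,0,0,0],[0.03,0,0,0,0,0,0],[0.03,0,0,0,0,0,0],[0.03,0,0,0,0,0,0],[0.02,0,0,0,0,0,0],[0,0,0,0,0,0,0]]]}}

```text
t: 3.2
tcp_pos: [0.6404, -0.1062, 0.0548]
orientation: [0.118, 1.569, 0.04]
contact_force: [0.6, -0.5, 0.4]
width: 0.0853
```

Run:
```python
from g import *
goto(.639,-.106,.005,-.065+np.pi/2)
```

```text
t 3.2 tcp [ 0.6404 -0.1062  0.0548] jaw 1.493 w 0.0853 F [ 0.6 -0.5  0.4] q6 -1.84
 turn [-0.013  0.002 -0.   ]  shift now [ 0.0498  0.0001 -0.0015]  shift after turn [ 0.0498  0.0001 -0.0014]
```

Request:
{"api": "carry_out", "payload": {"moves": [[[0.02,0,-0.001,-0.013,0,0,0],[0.018,0,0,0,0,0,0],[0.012,0,0,0,0,0,0],[0,0,0,0,0,0,0],[0,0,0,0,0,0,0.5],[0,0,0,0,0,0,0.5],[0,0,0,0,0,0,0.6],[0,0,0,0,0,0,0.6],[0,0,0,0,0,0,0.6],[0,0,0,0,0,0,0.6]]], "grip_force": 40}}

```text
t: 4.2
tcp_pos: [0.6431, -0.1072, 0.0108]
orientation: [-0.209, 1.559, -0.282]
contact_force: [-0.5, 0.3, -2.3]
width: 0.0653
```

Run:
```python
from g import *
goto(.5822,.350,.15,.105+np.pi/2)
snap('wrist','w2.png')
```

```text
t 4.2 tcp [ 0.6431 -0.1072  0.0108] jaw 1.498 w 0.0653 F [-0.5  0.3 -2.3] q6 -1.84
 turn [-0.178  0.012  0.004]  shift now [-0.1415  0.4512 -0.0924]  shift after turn [-0.1392  0.4611 -0.0126]
```

View pics/w2.png

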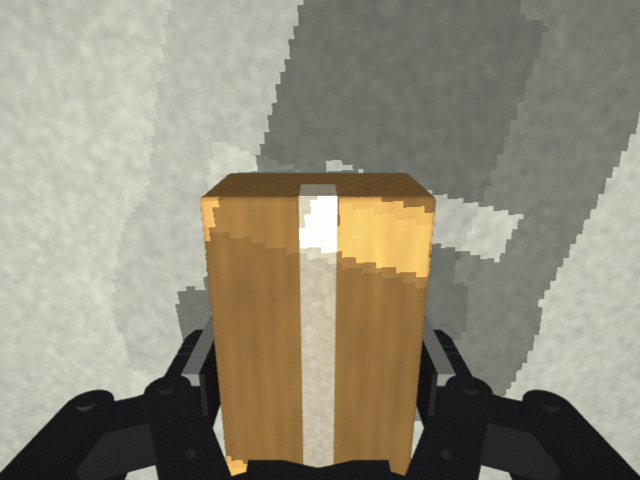

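Request:
{"api": "carry_out", "payload": {"moves": [[[-0.03,0,0,0,0,0,0.6],[-0.045,0,0,0,0,0,0.6],[-0.045,0,0,0,0,0,0.6],[-0.01,0.03,0,-0.04,0,0,0.6],[0,0.04,-0.01,-0.04,0,0,0.6],[0,0.045,-0.01,-0.04,0,0,0.6],[0,0.045,-0.01,-0.04,0,0,0.6],[0,0.045,0,0,0,0,0.6],[0,0.045,0,0,0,0,0.6],[0,0.045,0,0,0,0,0.6],[0,0.045,0,0,0,0,0.6]]]}}

```text
t: 5.35
tcp_pos: [0.595, 0.2379, 0.144]
orientation: [-0.36, 1.559, -0.277]
contact_force: [1.3, 1.0, -3.0]
width: 0.0652
```

Run:
```python
from g import *
goto(.5822+.0035,.350,.06,.105+np.pi/2)
```

```text
t 5.3 tcp [0.595  0.2379 0.144 ] jaw 1.654 w 0.0652 F [ 1.3  1.  -3. ] q6 -1.45
 turn [-0.022  0.011  0.004]  shift now [ 0.0836  0.1128 -0.0009]  shift after turn [0.084  0.1124 0.0025]
```

Request:
{"api": "carry_out", "payload": {"moves": [[[0,0.04,0,-0.02,0.011,0.004,0.6],[0,0.04,0,0,0,0,0.6],[0.02,0.03,0,0,0,0,0.6],[0.03,0,0,0,0,0,0.6],[0.02,0,0,0,0,0,0.6],[0,0,0,0,0,0,0.6]]]}}

```text
t: 5.95
tcp_pos: [0.5803, 0.3597, 0.0713]
orientation: [1.824, 1.569, 1.937]
contact_force: [-0.6, -0.2, -2.4]
width: 0.0653
```

Run:
```python
from fit import *
from g import goto
goto(.5857,.350,.016,.105+np.pi/2)
snap('wrist','w3.png'); snap('scene','s3.png'); snap('side','d3.png')
a=cv2.imread('pics/s3.png')[260:420,400:560];b=cv2.imread('pics/d3.png')[80:240,240:400]
cv2.imwrite('pics/c3.png',cv2.resize(np.hstack([a,b]),None,fx=2.5,fy=2.5,interpolation=cv2.INTER_CUBIC))
```

```text
t 6.0 tcp [0.5803 0.3597 0.0713] jaw 1.684 w 0.0653 F [-0.6 -0.2 -2.4] q6 -1.30
 turn [ 0.008 -0.    -0.001]  shift now [ 0.0552 -0.0103  0.0043]  shift after turn [ 0.0553 -0.0102  0.0043]
```

View pics/w3.png

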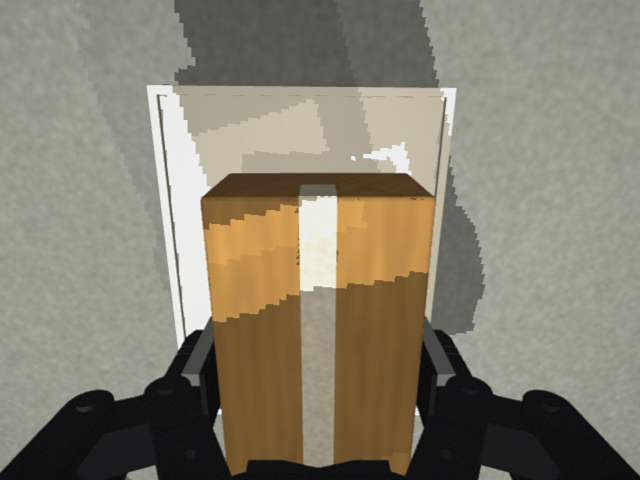

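View pics/c3.png

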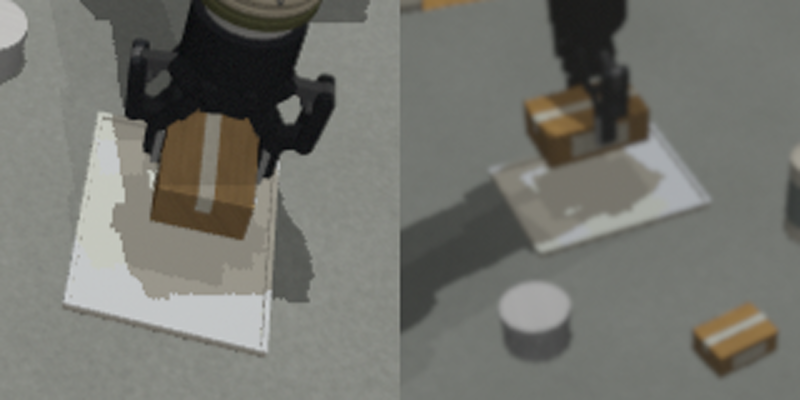

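Request:
{"api": "carry_out", "payload": {"moves": [[[0.015,-0.01,0.004,0.008,0,0,0.6],[0.015,0,0,0,0,0,0.6],[0.01,0,0,0,0,0,0.6],[0,0,0,0,0,0,0.6]]]}}

```text
t: 6.5
tcp_pos: [0.5905, 0.3504, 0.0391]
orientation: [0.362, 1.555, 0.464]
contact_force: [-0.5, -0.2, -2.4]
width: 0.0651
```

Run:
```python
from g import *
goto(.5857,.350,.0155,.105+np.pi/2)
```

```text
t 6.5 tcp [0.5905 0.3504 0.0391] jaw 1.673 w 0.0651 F [-0.5 -0.2 -2.4] q6 -1.31
 turn [-0.003  0.015 -0.006]  shift now [ 0.0235 -0.     -0.0052]  shift after turn [ 0.0236  0.0001 -0.0048]
```

Request:
{"api": "carry_out", "payload": {"moves": [[[0.008,0,-0.004,0,0.015,-0.006,0.6],[0.006,0,0,0,0,0,0.6],[0,0,0,0,0,0,0.6]]]}}

```text
t: 6.8
tcp_pos: [0.5865, 0.3507, 0.0251]
orientation: [-0.806, 1.57, -0.703]
contact_force: [-0.4, -0.0, -2.8]
width: 0.0653
```

Run:
```python
from g import *
goto(.5857,.350,.0155,.105+np.pi/2)
```

```text
t 6.8 tcp [0.5865 0.3507 0.0251] jaw 1.674 w 0.0653 F [-0.4 -0.  -2.8] q6 -1.31
 turn [-0.002  0.     0.   ]  shift now [ 0.0096 -0.0006 -0.0009]  shift after turn [ 0.0096 -0.0006 -0.0009]
```

Request:
{"api": "carry_out", "payload": {"moves": [[[0.004,0,-0.001,0,0,0,0.6],[0.003,0,0,0,0,0,0.6],[0.002,0,0,0,0,0,0.6],[0,0,0,0,0,0,0.6]]]}}

```text
t: 7.2
tcp_pos: [0.5856, 0.351, 0.0158]
orientation: [0.028, 1.57, 0.131]
contact_force: [-0.1, -0.1, -3.0]
width: 0.0655
```

Run:
```python
from g import *
goto(.5857,.350,.0155,.105+np.pi/2)
```

```text
t 7.2 tcp [0.5856 0.351  0.0158] jaw 1.674 w 0.0655 F [-0.1 -0.1 -3. ] q6 -1.31
 turn [-0.002  0.001 -0.   ]  shift now [ 0.0003 -0.001   0.    ]  shift after turn [ 0.0003 -0.001   0.    ]
```

Request:
{"api": "carry_out", "payload": {"moves": [[[0.001,0,0,0,0,0,0.6],[0.001,0,0,0,0,0,0.6],[0,0,0,0,0,0,0.6]]]}}

```text
t: 7.5
tcp_pos: [0.5858, 0.351, 0.0139]
orientation: [0.099, 1.569, 0.202]
contact_force: [0.3, -0.9, -2.4]
width: 0.0651
```

Request:
{"api": "carry_out", "payload": {"moves": [[[0.001,0,0,0,0,0,0.6],[0.001,0,0,0,0,0,0.6],[0,0,0,0,0,0,0.6]]]}}

```text
t: 7.8
tcp_pos: [0.586, 0.3511, 0.0135]
orientation: [0.088, 1.568, 0.192]
contact_force: [-0.8, -0.2, -3.6]
width: 0.0655
```

Request:
{"api": "carry_out", "payload": {"moves": [[[0.002,0,0,0,0,0,0.6],[0,0,0,0,0,0,0.6]]]}}

```text
t: 8.0
tcp_pos: [0.5862, 0.3513, 0.0135]
orientation: [0.071, 1.566, 0.174]
contact_force: [0.8, -1.2, -2.0]
width: 0.0649
```

Request:
{"api": "carry_out", "payload": {"moves": [[[0,0,0,0,0,0,0],[0,0,0,0,0,0,0],[0,0,0,0,0,0,0],[0,0,0,0,0,0,0],[-0.02,0,0,0,0,0,0],[-0.04,0,0,0,0,0,0],[-0.05,0,0,0,0,0,0],[-0.03,0,0,0,0,0,0],[0,-0.04,0,0,0,0,0],[0,-0.045,0,0,0,0,0],[0,-0.045,0,0,0,0,0],[0,-0.045,0,0,0,0,0]]]}}

```text
t: 9.2
tcp_pos: [0.6038, 0.1774, 0.158]
orientation: [0.173, 1.564, 0.285]
contact_force: [0.7, 0.6, -0.1]
width: 0.0855
```

```bash
cat > m.py <<'E'
from fit import *
D={}
def meas(n,pix,dims,z,kind='brown',rad=40,starts=(0,.8,1.57,2.36),x=0,y=0,cams=('scene','side')):
    for c in cams:
        if c not in D: D[c]=robot.get_image(c)
    s3=np.array([.01,.01,.3])
    for cs in [(c,) for c in cams]:
        obs=[(D[c],seg(D[c],pix[c],kind,rad)) for c in cs]
        r=min([fit(obs,lambda x,y,a:box(x,y,a,dims[0],dims[1],z,z+dims[2]),(x,y,a),s3) for a in starts],key=lambda q:q[1])
        print(n,cs,r[0].round(4),round(r[1],3))
E
python3 - <<'E'
from m import *
from g import goto
goto(.4375,-.1758,.12,-.51+np.pi/2)
P=lambda c,x,y,z:proj(D[c],np.array([[x,y,z]]))[0]
for c in('scene','side'): D[c]=snap(c,c+'4.png')
px={c:P(c,.582,.35,.024) for c in D}; print(px)
meas('large',px,(.11,.066,.04),.004,x=.582,y=.35,rad=45)
meas('otray',px,(.19,.145,.008),0,kind='white',rad=60,starts=(0,.2,-.2),x=.582,y=.35)
a=cv2.imread('pics/scene4.png')[260:420,400:560];b=cv2.imread('pics/side4.png')[80:240,240:400]
cv2.imwrite('pics/c4.png',cv2.resize(np.hstack([a,b]),None,fx=2.5,fy=2.5,interpolation=cv2.INTER_CUBIC))
E
```

```text
t 9.2 tcp [0.6038 0.1774 0.158 ] jaw 1.683 w 0.0855 F [ 0.7  0.6 -0.1] q6 -1.59
 turn [ 0.622  0.006 -0.003]  shift now [ 0.0362 -0.3324 -0.2051]  shift after turn [ 0.038  -0.3895  0.0273]
{'scene': array([471.71846036, 341.77666523]), 'side': array([317.46038013, 148.89381694])}
large ('scene',) [0.5826 0.3495 0.1018] 0.008
large ('side',) [0.5825 0.353  3.2074] 0.078
otray ('scene',) [0.5818 0.3505 0.1099] 0.024
otray ('side',) [0.5824 0.3577 0.0861] 0.169
```

View pics/c4.png

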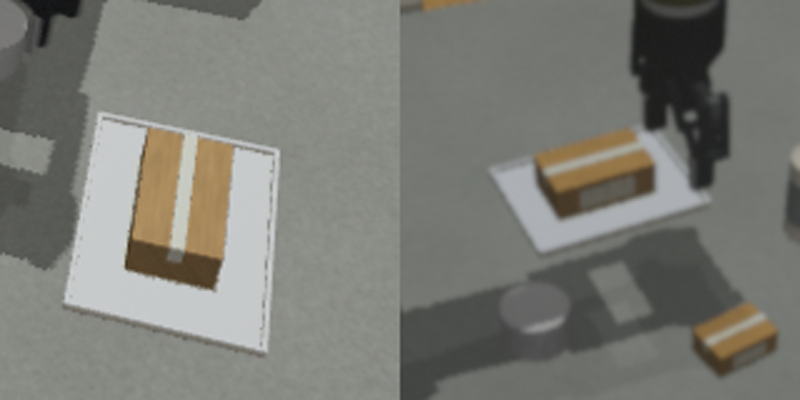

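The picture shows the large carton flat and centred in the tray (crop about (180,205)), lined up with its long side. Next is the middle carton.

Request:
{"api": "carry_out", "payload": {"moves": [[[0,-0.04,-0.025,0,0,0,0],[0,-0.04,-0.025,0,0,0,0],[0,-0.04,-0.025,0,0,0,0],[0,-0.04,-0.025,0,0,0,0],[0,-0.04,-0.025,0,0,0,0],[0,-0.04,-0.025,0,0,0,0],[0,-0.04,-0.025,0,0,0,0],[0,-0.03,-0.02,0,0,0,0],[0,0,0,0.15,0,0,0],[0,0,0,0.15,0,0,0],[0,0,0,0.15,0,0,0],[0,0,0,0.15,0,0,0]]]}}

```text
t: 10.5
tcp_pos: [0.44, -0.1633, 0.1563]
orientation: [0.563, 1.559, 0.071]
contact_force: [1.3, 0.1, -0.1]
width: 0.0855
```

Run:
```python
from g import *
goto(.4375,-.1758,.06,-.51+np.pi/2)
```

```text
t 10.5 tcp [ 0.44   -0.1633  0.1563] jaw 1.079 w 0.0855 F [ 1.3  0.1 -0.1] q6 -1.70
 turn [ 0.018  0.01  -0.007]  shift now [ 0.0962 -0.0128  0.0027]  shift after turn [ 0.0963 -0.0121  0.0039]
```

Request:
{"api": "carry_out", "payload": {"moves": [[[0.03,-0.012,0.003,0.018,0.01,-0.007,0],[0.03,0,0,0,0,0,0],[0.03,0,0,0,0,0,0],[0.01,0,0,0,0,0,0],[0,0,0,0,0,0,0]]]}}

```text
t: 11.0
tcp_pos: [0.44, -0.175, 0.0542]
orientation: [-0.083, 1.565, -0.597]
contact_force: [-0.2, 0.9, 0.1]
width: 0.0852
```

Run:
```python
from g import *
goto(.4375,-.1758,.006,-.51+np.pi/2)
```

```text
t 11.0 tcp [ 0.44   -0.175   0.0542] jaw 1.057 w 0.0852 F [-0.2  0.9  0.1] q6 -1.69
 turn [-0.004  0.006  0.   ]  shift now [ 0.0482 -0.0019 -0.002 ]  shift after turn [ 0.0482 -0.0019 -0.0018]
```

Request:
{"api": "carry_out", "payload": {"moves": [[[0.02,-0.002,-0.002,-0.004,0.006,0,0],[0.015,0,0,0,0,0,0],[0.01,0,0,0,0,0,0],[0,0,0,0,0,0,0],[0,0,0,0,0,0,0.6],[0,0,0,0,0,0,0.6],[0,0,0,0,0,0,0.6],[0,0,0,0,0,0,0.6],[0,0,0,0,0,0,0.6],[0,0,0,0,0,0,0.6]]]}}

```text
t: 12.0
tcp_pos: [0.4409, -0.1765, 0.0129]
orientation: [-0.147, 1.561, -0.655]
contact_force: [-0.7, 0.9, -1.6]
width: 0.0551
```

Run:
```python
from g import *
goto(.5826,.3498,.15,.102+np.pi/2)
```

```text
t 12.0 tcp [ 0.4409 -0.1765  0.0129] jaw 1.063 w 0.0551 F [-0.7  0.9 -1.6] q6 -1.69
 turn [-0.609  0.009  0.004]  shift now [-0.139   0.5287 -0.1307]  shift after turn [-0.1371  0.5092  0.1946]
```

Request:
{"api": "carry_out", "payload": {"moves": [[[-0.03,0,0,0,0,0,0.6],[-0.045,0,0,0,0,0,0.6],[-0.045,0,0,0,0,0,0.6],[-0.02,0.03,0.0,0,0,0,0.6],[0,0.045,-0.012,0,0,0,0.6],[0,0.045,-0.012,0,0,0,0.6],[0,0.045,-0.012,0,0,0,0.6],[0,0.045,-0.012,0,0,0,0.6],[0,0.045,-0.012,0,0,0,0.6],[0,0.045,-0.012,0,0,0,0.6],[0,0.045,-0.012,0,0,0,0.6],[0,0.045,-0.012,0,0,0,0.6]]]}}

```text
t: 13.2
tcp_pos: [0.5494, 0.2215, 0.1582]
orientation: [-0.08, 1.561, -0.599]
contact_force: [0.2, 0.2, 0.1]
width: 0.055
```

Run:
```python
from g import *
goto(.5859,.350,.1,.102+np.pi/2)
```

```text
t 13.2 tcp [0.5494 0.2215 0.1582] jaw 1.053 w 0.0550 F [0.2 0.2 0.1] q6 -0.86
 turn [-0.62   0.009  0.004]  shift now [ 0.0578  0.1298 -0.0325]  shift after turn [0.0582 0.1242 0.0494]
```

Request:
{"api": "carry_out", "payload": {"moves": [[[0,0,0,-0.15,0.009,0.004,0.6],[0,0,0,-0.15,0,0,0.6],[0,0,0,-0.15,0,0,0.6],[0,0,0,-0.15,0,0,0.6],[0,0.04,0.015,0,0,0,0.6],[0,0.045,0.017,0,0,0,0.6],[0.01,0.03,0.012,0,0,0,0.6],[0.02,0,0,0,0,0,0.6],[0.015,0,0,0,0,0,0.6],[0,0,0,0,0,0,0.6]]]}}

```text
t: 14.2
tcp_pos: [0.5814, 0.3519, 0.1075]
orientation: [2.799, 1.565, 2.893]
contact_force: [-0.6, 0.3, -2.3]
width: 0.0553
```

Run:
```python
from g import *
goto(.5859,.350,.065,.102+np.pi/2)
snap('wrist','w5.png')
```

```text
t 14.2 tcp [0.5814 0.3519 0.1075] jaw 1.664 w 0.0553 F [-0.6  0.3 -2.3] q6 -1.30
 turn [-0.009 -0.005 -0.002]  shift now [ 0.0425 -0.0023  0.0045]  shift after turn [ 0.0425 -0.0023  0.0043]
```

View pics/w5.png

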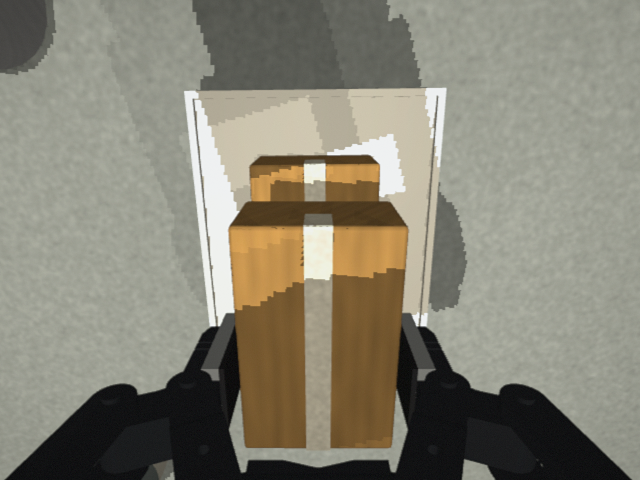

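The wrist view shows the middle carton (318,335) held square, with the large one (315,180) in line under it.

Request:
{"api": "carry_out", "payload": {"moves": [[[0.015,-0.002,0.004,-0.009,-0.005,-0.002,0.6],[0.015,0,0,0,0,0,0.6],[0.008,0,0,0,0,0,0.6],[0,0,0,0,0,0,0.6]]]}}

```text
t: 14.65
tcp_pos: [0.5878, 0.3497, 0.0739]
orientation: [0.204, 1.564, 0.305]
contact_force: [-0.6, 0.9, -0.9]
width: 0.0551
```

Run:
```python
from g import *
goto(.5859,.350,.056,.102+np.pi/2)
```

```text
t 14.7 tcp [0.5878 0.3497 0.0739] jaw 1.672 w 0.0551 F [-0.6  0.9 -0.9] q6 -1.31
 turn [-0.001  0.007 -0.001]  shift now [ 0.0179  0.0004 -0.0019]  shift after turn [ 0.0179  0.0005 -0.0018]
```

Request:
{"api": "carry_out", "payload": {"moves": [[[0.007,0,-0.002,0,0.007,0,0.6],[0.004,0,0,0,0,0,0.6],[0.002,0,0,0,0,0,0.6],[0.002,0,0,0,0,0,0.6],[0,0,0,0,0,0,0.6]]]}}

```text
t: 15.15
tcp_pos: [0.5867, 0.3497, 0.0606]
orientation: [0.674, 1.567, 0.775]
contact_force: [1.1, -0.3, -1.0]
width: 0.0553
```

Request:
{"api": "carry_out", "payload": {"moves": [[[0.001,0,0,0,0,0,0.6],[0.001,0,0,0,0,0,0.6],[0,0,0,0,0,0,0.6]]]}}

```text
t: 15.45
tcp_pos: [0.5868, 0.3498, 0.0588]
orientation: [0.612, 1.566, 0.713]
contact_force: [1.1, 0.8, -1.2]
width: 0.0547
```

Request:
{"api": "carry_out", "payload": {"moves": [[[0.001,0,0,0,0,0,0.6],[0.001,0,0,0,0,0,0.6],[0,0,0,0,0,0,0.6]]]}}

```text
t: 15.75
tcp_pos: [0.5869, 0.3498, 0.0568]
orientation: [0.6, 1.566, 0.701]
contact_force: [0.5, -0.9, -0.5]
width: 0.0553
```

Request:
{"api": "carry_out", "payload": {"moves": [[[0.001,0,0,0,0,0,0.6],[0.001,0,0,0,0,0,0.6],[0,0,0,0,0,0,0.6]]]}}

```text
t: 16.05
tcp_pos: [0.587, 0.3499, 0.0563]
orientation: [0.477, 1.565, 0.578]
contact_force: [-0.3, 0.3, -1.7]
width: 0.0554
```

Request:
{"api": "carry_out", "payload": {"moves": [[[0,0,0,0,0,0,0],[0,0,0,0,0,0,0],[0,0,0,0,0,0,0],[0,0,0,0,0,0,0],[-0.02,0,0,0,0,0,0],[-0.04,0,0,0,0,0,0],[-0.04,0,0,0,0,0,0],[0,-0.045,0.004,0,0,0,0],[0,-0.045,0.004,0,0,0,0],[0,-0.045,0.004,0,0,0,0],[0,-0.045,0.004,0,0,0,0],[0,-0.045,0.004,0,0,0,0]]]}}

```text
t: 17.25
tcp_pos: [0.6299, 0.1266, 0.1597]
orientation: [0.388, 1.563, 0.499]
contact_force: [0.2, 0.4, 0.2]
width: 0.0852
```

Run:
```python
from m import *
from g import goto
goto(.637,.087,.06,.28+np.pi/2)
P=lambda c,x,y,z:proj(D[c],np.array([[x,y,z]]))[0]
for c in('scene','side'): D[c]=snap(c,c+'6.png')
# middle carton top strip: fit top face edges via scene crop
a=cv2.imread('pics/scene6.png')[250:410,400:560];b=cv2.imread('pics/side6.png')[80:240,240:400]
for (img,c,o) in((a,'scene',(400,250)),(b,'side',(240,80))):pass
big=[]
for (f,c,o) in(('scene6','scene',(400,250)),('side6','side',(240,80))):
    im=cv2.resize(cv2.imread('pics/%s.png'%f)[o[1]:o[1]+160,o[0]:o[0]+160],None,fx=2.5,fy=2.5,interpolation=cv2.INTER_CUBIC)
    for P8 in (box(.5826,.3498,.102,.088,.056,.078,.078),):
        q=(proj(D[c],P8[[0,2,6,4]])+.5-np.array(o))*2.5
        cv2.polylines(im,[q.round().astype(np.int32)],True,(0,255,0),1)
    big.append(im)
cv2.imwrite('pics/c6.png',np.hstack(big))
```

```text
t 17.2 tcp [0.6299 0.1266 0.1597] jaw 1.682 w 0.0852 F [0.2 0.4 0.2] q6 -1.67
 turn [-0.169  0.008 -0.002]  shift now [ 0.0996 -0.0404  0.002 ]  shift after turn [ 0.0997 -0.04   -0.0041]
```

View pics/c6.png

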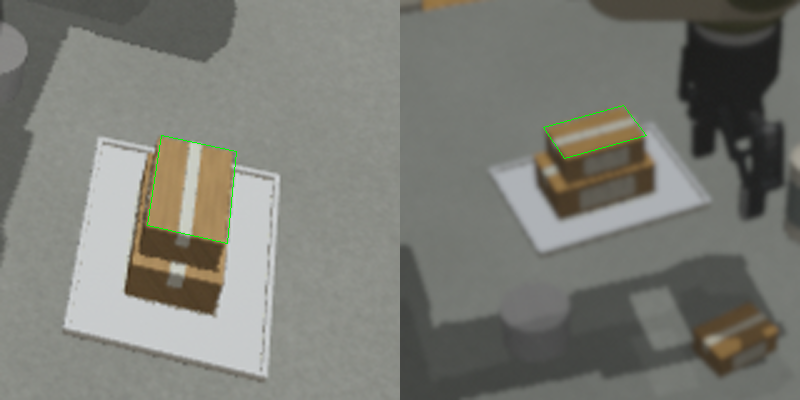

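The predicted outline (green) lies on the middle carton's top, so it is centred within 1–2 mm. Next is the small carton.

Request:
{"api": "carry_out", "payload": {"moves": [[[0.01,-0.03,0.002,-0.08,0.008,-0.002,0],[0.03,-0.01,-0.004,-0.08,0,0,0],[0.03,0,0,0,0,0,0],[0.03,0,0,0,0,0,0],[0,0,0,0,0,0,0]]]}}

```text
t: 17.85
tcp_pos: [0.6352, 0.0813, 0.0577]
orientation: [-0.279, 1.568, -0.01]
contact_force: [0.1, 0.9, 0.4]
width: 0.0853
```

Run:
```python
from g import *
goto(.637,.087,.008,.28+np.pi/2)
```

```text
t 17.9 tcp [0.6352 0.0813 0.0577] jaw 1.840 w 0.0853 F [0.1 0.9 0.4] q6 -1.90
 turn [-0.011  0.003  0.001]  shift now [0.0497 0.0051 0.0031]  shift after turn [0.0497 0.005  0.0033]
```

Request:
{"api": "carry_out", "payload": {"moves": [[[0.018,0.005,0.003,-0.011,0.003,0,0],[0.016,0,0,0,0,0,0],[0.01,0,0,0,0,0,0],[0.004,0,0,0,0,0,0],[0,0,0,0,0,0,0]]]}}

```text
t: 18.35
tcp_pos: [0.6398, 0.0892, 0.0141]
orientation: [-0.387, 1.563, -0.105]
contact_force: [0.1, -0.8, -0.3]
width: 0.0854
```

Run:
```python
from g import *
goto(.637,.087,.006,.28+np.pi/2)
```

```text
t 18.4 tcp [0.6398 0.0892 0.0141] jaw 1.853 w 0.0854 F [ 0.1 -0.8 -0.3] q6 -1.90
 turn [0.002 0.007 0.003]  shift now [ 0.0081 -0.0013 -0.0034]  shift after turn [ 0.0081 -0.0013 -0.0033]
```

Request:
{"api": "carry_out", "payload": {"moves": [[[0.005,-0.001,-0.003,0,0.007,0.003,0],[0.003,0,0,0,0,0,0],[0,0,0,0,0,0,0],[0,0,0,0,0,0,0.7],[0,0,0,0,0,0,0.7],[0,0,0,0,0,0,0.7],[0,0,0,0,0,0,0.7],[0,0,0,0,0,0,0.7],[0,0,0,0,0,0,0.7]]]}}

```text
t: 19.25
tcp_pos: [0.6384, 0.0872, 0.0087]
orientation: [-0.259, 1.566, 0.022]
contact_force: [0.4, -1.1, 0.8]
width: 0.045
```

Run:
```python
from g import *
goto(.5826,.350,.15,.102+np.pi/2)
snap('wrist','w7.png')
```

```text
t 19.2 tcp [0.6384 0.0872 0.0087] jaw 1.852 w 0.0450 F [ 0.4 -1.1  0.8] q6 -1.90
 turn [0.18  0.004 0.001]  shift now [-0.1415  0.2678  0.0201]  shift after turn [-0.1413  0.2672 -0.0287]
```

View pics/w7.png

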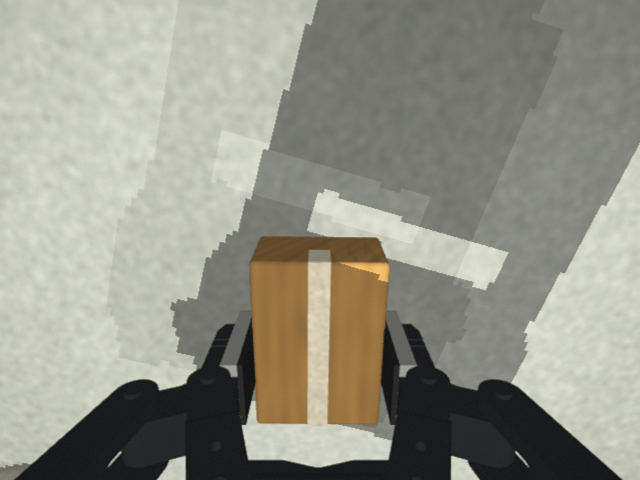

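Request:
{"api": "carry_out", "payload": {"moves": [[[-0.03,0,0,0,0,0,0.7],[-0.045,0,0,0,0,0,0.7],[-0.045,0,0,0,0,0,0.7],[-0.025,0.03,0.0,0,0,0,0.7],[0,0.045,0.003,0.06,0,0,0.7],[0,0.045,0,0.06,0,0,0.7],[0,0.045,-0.005,0.06,0,0,0.7],[0,0.045,-0.006,0,0,0,0.7],[0,0.04,-0.005,0,0,0,0.7],[0,0.02,-0.005,0,0,0,0.7],[0,0,0,0,0,0,0.7]]]}}

```text
t: 20.4
tcp_pos: [0.5692, 0.3595, 0.1579]
orientation: [0.925, 1.569, 1.015]
contact_force: [1.4, -0.6, -0.9]
width: 0.0449
```

Run:
```python
from g import *
goto(.5838,.350,.095,.102+np.pi/2)
```

```text
t 20.4 tcp [0.5692 0.3595 0.1579] jaw 1.661 w 0.0449 F [ 1.4 -0.6 -0.9] q6 -1.27
 turn [-0.012  0.001 -0.001]  shift now [ 0.0629 -0.0108  0.0136]  shift after turn [ 0.0629 -0.0109  0.0135]
```

Request:
{"api": "carry_out", "payload": {"moves": [[[0,-0.011,0.013,-0.012,0,0,0.7],[0.02,0,0,0,0,0,0.7],[0.02,0,0,0,0,0,0.7],[0.01,0,0,0,0,0,0.7],[0.005,0,0,0,0,0,0.7],[0,0,0,0,0,0,0.7]]]}}

```text
t: 21.0
tcp_pos: [0.5849, 0.3461, 0.101]
orientation: [-0.327, 1.57, -0.225]
contact_force: [-0.1, -0.3, -1.4]
width: 0.0452
```

Run:
```python
from g import *
goto(.5838,.350,.086,.102+np.pi/2)
```

```text
t 21.0 tcp [0.5849 0.3461 0.101 ] jaw 1.673 w 0.0452 F [-0.1 -0.3 -1.4] q6 -1.31
 turn [-0.     0.001  0.   ]  shift now [ 0.015   0.004  -0.0007]  shift after turn [ 0.015   0.004  -0.0007]
```

Request:
{"api": "carry_out", "payload": {"moves": [[[0.004,0.004,-0.001,0,0,0,0.7],[0.004,0,0,0,0,0,0.7],[0.002,0,0,0,0,0,0.7],[0,0,0,0,0,0,0.7]]]}}

```text
t: 21.4
tcp_pos: [0.5842, 0.3505, 0.0924]
orientation: [0.147, 1.567, 0.249]
contact_force: [0.2, -0.7, -1.3]
width: 0.0454
```

Request:
{"api": "carry_out", "payload": {"moves": [[[0.001,0,0,0,0,0,0.7],[0.001,0,0,0,0,0,0.7],[0,0,0,0,0,0,0.7]]]}}

```text
t: 21.7
tcp_pos: [0.5844, 0.3506, 0.0908]
orientation: [0.167, 1.566, 0.268]
contact_force: [-0.5, -0.1, -0.9]
width: 0.0452
```

Request:
{"api": "carry_out", "payload": {"moves": [[[0.001,0,0,0,0,0,0.7],[0.001,0,0,0,0,0,0.7],[0,0,0,0,0,0,0.7]]]}}

```text
t: 22.0
tcp_pos: [0.5844, 0.3506, 0.0888]
orientation: [0.163, 1.565, 0.265]
contact_force: [0.3, -0.4, -0.6]
width: 0.0452
```

Request:
{"api": "carry_out", "payload": {"moves": [[[0.001,0,0,0,0,0,0.7],[0.001,0,0,0,0,0,0.7],[0,0,0,0,0,0,0.7]]]}}

```text
t: 22.3
tcp_pos: [0.5845, 0.3507, 0.0868]
orientation: [0.171, 1.565, 0.272]
contact_force: [0.3, 0.1, -1.0]
width: 0.0455
```

Request:
{"api": "carry_out", "payload": {"moves": [[[0.001,0,0,0,0,0,0.7],[0.001,0,0,0,0,0,0.7],[0,0,0,0,0,0,0.7]]]}}

```text
t: 22.6
tcp_pos: [0.5846, 0.3507, 0.087]
orientation: [0.133, 1.564, 0.235]
contact_force: [-0.4, 0.1, -1.4]
width: 0.0455
```

Request:
{"api": "carry_out", "payload": {"moves": [[[0,0,0,0,0,0,0],[0,0,0,0,0,0,0],[0,0,0,0,0,0,0],[0,0,0,0,0,0,0],[-0.02,0,0,0,0,0,0],[-0.035,0,0,0,0,0,0],[-0.02,0,0,0,0,0,0],[0,-0.04,-0.03,0,0,0,0],[0,-0.045,-0.035,0,0,0,0],[0,-0.045,-0.035,0,0,0,0],[0,-0.04,-0.03,0,0,0,0],[0,0,0,0,0,0,0]]]}}

```text
t: 23.8
tcp_pos: [0.4752, 0.1744, 0.1618]
orientation: [0.093, 1.561, 0.197]
contact_force: [0.3, 0.1, -0.3]
width: 0.0855
```

Run:
```python
from m import *
from g import goto
goto(.4655,.1613,.07,1.67)
for c in('scene','side'): D[c]=snap(c,c+'8.png')
snap('wrist','w8.png')
big=[]
for (f,c,o) in(('scene8','scene',(400,240)),('side8','side',(240,70))):
    im=cv2.resize(cv2.imread('pics/%s.png'%f)[o[1]:o[1]+160,o[0]:o[0]+160],None,fx=2.5,fy=2.5,interpolation=cv2.INTER_CUBIC)
    for P8 in (box(.5826,.3498,.102,.066,.046,.106,.106),):
        q=(proj(D[c],P8[[0,2,6,4]])+.5-np.array(o))*2.5
        cv2.polylines(im,[q.round().astype(np.int32)],True,(0,255,0),1)
    big.append(im)
cv2.imwrite('pics/c8.png',np.hstack(big))
```

```text
t 23.8 tcp [0.4752 0.1744 0.1618] jaw 1.675 w 0.0855 F [ 0.3  0.1 -0.3] q6 -1.56
 turn [ 0.005  0.009 -0.001]  shift now [ 0.0917 -0.0121 -0.0118]  shift after turn [ 0.0918 -0.0121 -0.0109]
```

View pics/c8.png

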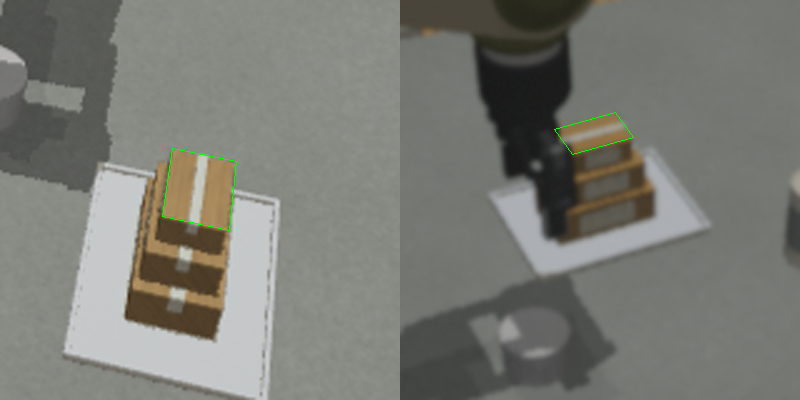

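View pics/w8.png

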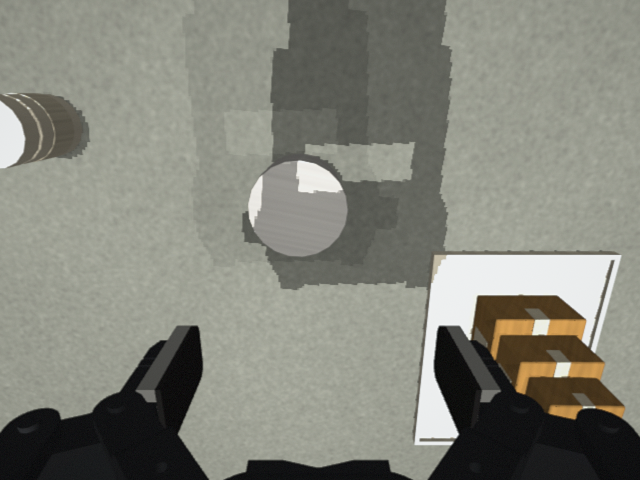

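The stack is aligned with its predicted outline in both views. The tin is in the wrist view at (298,208); I'll check its position from there.

```bash
cat >> g.py <<'E'
def wray(u,v,z,d=None,s=None):
    s=s or robot.state(); d=d or robot.get_image('wrist')
    H=np.array(d['hand_eye']); R=Ro.from_euler('xyz',s['orientation']).as_matrix(); p=np.array(s['tcp_pos'])
    r=np.linalg.inv(np.array(d['camera_matrix']))@np.array([u,v,1.])
    c=R@H[:3,3]+p; r=R@H[:3,:3]@r; return c+r*(z-c[2])/r[2]
E
python3 - <<'E'
from g import *
d=robot.get_image('wrist');print(wray(298,208,.042,d), wray(248,208,.042,d),wray(347,208,.042,d))
E
```

```text
[0.46293718 0.16373033 0.042     ] [0.46646752 0.13107673 0.042     ] [0.45947576 0.1957465  0.042     ]
```

Request:
{"api": "carry_out", "payload": {"moves": [[[0.02,-0.011,-0.01,0.005,0.009,0,0],[0.03,0,0,0,0,0,0],[0.03,0,0,0,0,0,0],[0,0,0,0,0,0,0]]]}}

```text
t: 24.4
tcp_pos: [0.4749, 0.1702, 0.0798]
orientation: [0.238, 1.561, 0.346]
contact_force: [0.6, -0.5, 0.2]
width: 0.0853
```

Run:
```python
from g import *
goto(.4655,.1613,.01,1.67)
```

```text
t 24.4 tcp [0.4749 0.1702 0.0798] jaw 1.679 w 0.0853 F [ 0.6 -0.5  0.2] q6 -1.57
 turn [ 0.009  0.01  -0.002]  shift now [ 0.0697 -0.008  -0.011 ]  shift after turn [ 0.0698 -0.008  -0.0103]
```

Request:
{"api": "carry_out", "payload": {"moves": [[[0,-0.004,-0.006,0.009,0.01,-0.002,0],[0,-0.003,-0.005,0,0,0,0],[0,0,0,0,0,0,0]]]}}

```text
t: 24.7
tcp_pos: [0.4659, 0.1632, 0.0819]
orientation: [0.152, 1.569, 0.254]
contact_force: [0.7, 0.1, 0.2]
width: 0.0857
```

Run:
```python
from g import *
goto(.4645,.1625,.01,1.67)
```

```text
t 24.7 tcp [0.4659 0.1632 0.0819] jaw 1.672 w 0.0857 F [0.7 0.1 0.2] q6 -1.58
 turn [ 0.002  0.002 -0.   ]  shift now [ 0.0719 -0.0005 -0.0017]  shift after turn [ 0.0719 -0.0005 -0.0015]
```

Request:
{"api": "carry_out", "payload": {"moves": [[[0.02,0,-0.002,0,0,0,0],[0.02,0,0,0,0,0,0],[0.015,0,0,0,0,0,0],[0.01,0,0,0,0,0,0],[0.004,0,0,0,0,0,0],[0,0,0,0,0,0,0]]]}}

```text
t: 25.3
tcp_pos: [0.4684, 0.1635, 0.0168]
orientation: [0.022, 1.555, 0.123]
contact_force: [0.7, -0.5, 0.8]
width: 0.0856
```

Run:
```python
from g import *
goto(.4645,.1625,.009,1.67)
```

```text
t 25.3 tcp [0.4684 0.1635 0.0168] jaw 1.672 w 0.0856 F [ 0.7 -0.5  0.8] q6 -1.58
 turn [ 0.002  0.016 -0.   ]  shift now [ 0.0077 -0.0006 -0.0041]  shift after turn [ 0.0078 -0.0006 -0.004 ]
```

Correct the tilt, then lower and close.

Request:
{"api": "carry_out", "payload": {"moves": [[[0.004,0,-0.004,0,0.016,0,0],[0.004,0,0,0,0,0,0],[0,0,0,0,0,0,0],[0,0,0,0,0,0,0.6],[0,0,0,0,0,0,0.6],[0,0,0,0,0,0,0.6],[0,0,0,0,0,0,0.6],[0,0,0,0,0,0,0.6],[0,0,0,0,0,0,0.6]]]}}

```text
t: 26.2
tcp_pos: [0.4652, 0.1632, 0.0104]
orientation: [0.154, 1.569, 0.255]
contact_force: [0.7, -0.1, -1.0]
width: 0.0638
```

Run:
```python
from g import *
goto(.562,-.374,.15,1.2)
snap('wrist','w9.png')
```

```text
t 26.2 tcp [0.4652 0.1632 0.0104] jaw 1.672 w 0.0638 F [ 0.7 -0.1 -1. ] q6 -1.58
 turn [ 0.472  0.002 -0.001]  shift now [-0.1397 -0.5442  0.0424]  shift after turn [-0.1396 -0.4656  0.2849]
```

View pics/w9.png

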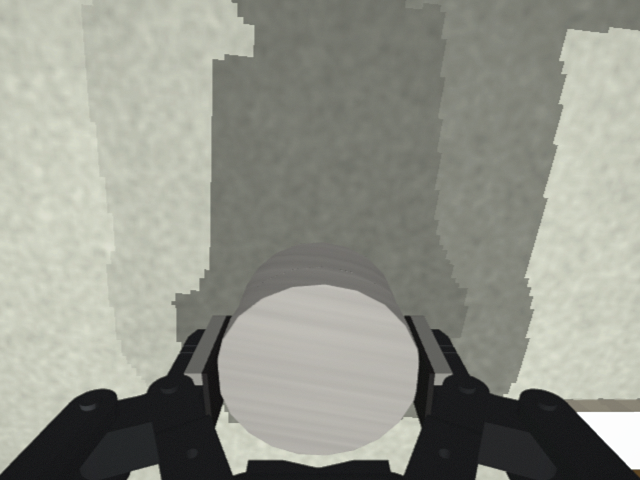

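Request:
{"api": "carry_out", "payload": {"moves": [[[-0.03,0,0,0,0,0,0.6],[-0.04,0,0,0,0,0,0.6],[-0.04,0,0,0,0,0,0.6],[-0.02,-0.03,0.002,0,0,0,0.6],[0,-0.04,0.003,0,0,0,0.6],[0,-0.045,0.004,0,0,0,0.6],[0,-0.045,0.004,0,0,0,0.6],[0,-0.045,0.004,0,0,0,0.6],[0,-0.045,0.004,0,0,0,0.6],[0,-0.045,0.004,0,0,0,0.6],[0,-0.045,0.004,0,0,0,0.6],[0,-0.045,0.004,0,0,0,0.6]]]}}

```text
t: 27.45
tcp_pos: [0.5381, -0.2261, 0.1457]
orientation: [0.351, 1.569, 0.461]
contact_force: [1.0, -0.0, -0.2]
width: 0.0637
```

Run:
```python
from g import *
from fit import *
goto(.562,-.374,.12,1.67)
for c in('scene','side'):
    d=snap(c,c+'10.png')
    for q in robot.landmark_of(c,'round_tray_floor')[:1]: print(q['score'],ray(d,q['location'][1],q['location'][0],.004)[:2])
    u,v=proj(d,np.array([[.562,-.374,.004]]))[0].astype(int)
    im=cv2.resize(cv2.imread('pics/%s10.png'%c)[v-70:v+70,u-70:u+70],None,fx=2.8,fy=2.8,interpolation=cv2.INTER_CUBIC)
    for r,z,col in((.08,.008,(0,255,0)),(.08,0,(0,0,255))):
        q=(proj(d,cyl(.562,-.374,r,z,z)[:48])+.5-[u-70,v-70])*2.8
        cv2.polylines(im,[q.round().astype(np.int32)],True,col,1)
    cv2.imwrite('pics/t_%s.png'%c,im)
cv2.imwrite('pics/c10.png',np.hstack([cv2.imread('pics/t_scene.png'),cv2.imread('pics/t_side.png')]))
```

```text
t 27.4 tcp [ 0.5381 -0.2261  0.1457] jaw 1.681 w 0.0637 F [ 1.  -0.  -0.2] q6 -2.28
 turn [ 0.011  0.001 -0.001]  shift now [ 0.0257 -0.1496  0.0075]  shift after turn [ 0.0257 -0.1495  0.0092]
0.91 [ 0.55862913 -0.37472939]
0.8 [ 0.55974499 -0.37342429]
```

View pics/c10.png

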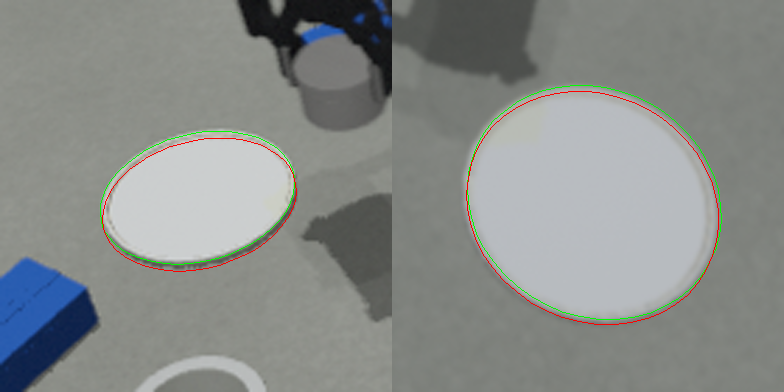

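The fitted tray ring matches in both views, centred at (0.561, -0.374).

Request:
{"api": "carry_out", "payload": {"moves": [[[0,-0.045,0.002,0,0,0,0.6],[0,-0.04,0.002,0,0,0,0.6],[0,-0.035,0.002,0,0,0,0.6],[0.01,-0.015,0.002,0,0,0,0.6],[0.02,0,0,0,0,0,0.6],[0.02,0,0,0,0,0,0.6],[0,0,0,0,0,0,0.6]]]}}

```text
t: 28.35
tcp_pos: [0.5618, -0.3512, 0.092]
orientation: [1.869, 1.563, 1.988]
contact_force: [1.0, 0.4, -1.0]
width: 0.064
```

Run:
```python
from g import *
goto(.561,-.374,.03,1.67)
```

```text
t 28.4 tcp [ 0.5618 -0.3512  0.092 ] jaw 1.690 w 0.0640 F [ 1.   0.4 -1. ] q6 -2.43
 turn [ 0.02  -0.002 -0.007]  shift now [ 0.0618 -0.023  -0.0034]  shift after turn [ 0.062  -0.0227 -0.0031]
```

Request:
{"api": "carry_out", "payload": {"moves": [[[0.01,-0.015,-0.003,0.01,-0.002,-0.007,0.6],[0.015,-0.007,0,0,0,0,0.6],[0.015,0,0,0,0,0,0.6],[0.01,0,0,0,0,0,0.6],[0,0,0,0,0,0,0.6]]]}}

```text
t: 28.85
tcp_pos: [0.5624, -0.3738, 0.0399]
orientation: [-0.954, 1.568, -0.843]
contact_force: [-0.2, -0.4, -0.4]
width: 0.0637
```

Run:
```python
from g import *
goto(.561,-.374,.0145,1.67)
```

```text
t 28.9 tcp [ 0.5624 -0.3738  0.0399] jaw 1.682 w 0.0637 F [-0.2 -0.4 -0.4] q6 -2.44
 turn [0.012 0.001 0.002]  shift now [ 0.0254  0.     -0.0015]  shift after turn [ 0.0254 -0.     -0.0014]
```

Request:
{"api": "carry_out", "payload": {"moves": [[[0.008,0,-0.001,0,0,0,0.6],[0.007,0,0,0,0,0,0.6],[0.004,0,0,0,0,0,0.6],[0,0,0,0,0,0,0.6]]]}}

```text
t: 29.25
tcp_pos: [0.5619, -0.3745, 0.0204]
orientation: [-0.918, 1.566, -0.807]
contact_force: [0.8, -0.3, -0.7]
width: 0.0642
```

Request:
{"api": "carry_out", "payload": {"moves": [[[0.002,0,0,0,0,0,0.6],[0.001,0,0,0,0,0,0.6],[0,0,0,0,0,0,0.6]]]}}

```text
t: 29.55
tcp_pos: [0.5623, -0.3746, 0.0179]
orientation: [-0.9, 1.565, -0.788]
contact_force: [-0.9, 0.2, -0.8]
width: 0.0641
```

Request:
{"api": "carry_out", "payload": {"moves": [[[0.001,0,0,0,0,0,0.6],[0.001,0,0,0,0,0,0.6],[0,0,0,0,0,0,0.6]]]}}

```text
t: 29.85
tcp_pos: [0.5625, -0.3748, 0.0162]
orientation: [-0.895, 1.564, -0.784]
contact_force: [-1.2, 0.5, -1.8]
width: 0.0639
```

Request:
{"api": "carry_out", "payload": {"moves": [[[0.001,0,0,0,0,0,0.6],[0.001,0,0,0,0,0,0.6],[0,0,0,0,0,0,0.6]]]}}

```text
t: 30.15
tcp_pos: [0.5626, -0.3749, 0.0145]
orientation: [-0.875, 1.564, -0.763]
contact_force: [-0.4, 0.6, 0.2]
width: 0.0638
```

Request:
{"api": "carry_out", "payload": {"moves": [[[0.001,0,0,0,0,0,0.6],[0.001,0,0,0,0,0,0.6],[0,0,0,0,0,0,0.6]]]}}

```text
t: 30.45
tcp_pos: [0.5628, -0.3749, 0.0147]
orientation: [-0.872, 1.562, -0.761]
contact_force: [0.6, -0.6, -0.2]
width: 0.0637
```

Request:
{"api": "carry_out", "payload": {"moves": [[[0,0,0,0,0,0,0],[0,0,0,0,0,0,0],[0,0,0,0,0,0,0],[0,0,0,0,0,0,0],[-0.02,0,0,0,0,0,0],[-0.04,0,0,0,0,0,0],[-0.045,0,0,0,0,0,0],[-0.04,0,0,0,0,0,0],[0,0.04,-0.01,0,0,0,0],[0,0.045,-0.012,0,0,0,0],[0,0.045,-0.012,0,0,0,0],[0,0.045,-0.012,0,0,0,0]]]}}

```text
t: 31.65
tcp_pos: [0.4963, -0.2058, 0.1625]
orientation: [-0.835, 1.558, -0.729]
contact_force: [0.8, 1.0, -0.5]
width: 0.0854
```

Request:
{"api": "carry_out", "payload": {"moves": [[[0,0.045,-0.011,0,0,0,0],[0,0.045,-0.011,0,0,0,0],[0,0.045,-0.011,0,0,0,0],[0,0.03,-0.01,0,0,0,0],[0,0,0,0,0,0,0]]]}}

```text
t: 32.15
tcp_pos: [0.4301, -0.0361, 0.1612]
orientation: [-0.764, 1.558, -0.655]
contact_force: [0.1, -0.5, -0.1]
width: 0.0852
```

Run:
```python
from g import *
from fit import *
goto(.4335,-.0195,.1,1.67)
ims=[]
for c in('scene','side'):
    d=snap(c,c+'11.png')
    for q in robot.landmark_of(c,'tin_mid')[:1]: print(q['score'],ray(d,q['location'][1],q['location'][0],.025)[:2])
    u,v=proj(d,np.array([[.562,-.374,.004]]))[0].astype(int)
    im=cv2.resize(cv2.imread('pics/%s11.png'%c)[v-70:v+70,u-70:u+70],None,fx=2.8,fy=2.8,interpolation=cv2.INTER_CUBIC)
    q=(proj(d,cyl(.5625,-.375,.033,.046,.046)[:48])+.5-[u-70,v-70])*2.8
    cv2.polylines(im,[q.round().astype(np.int32)],True,(0,255,0),1); ims.append(im)
cv2.imwrite('pics/c11.png',np.hstack(ims))
snap('wrist','w11.png')
```

```text
t 32.1 tcp [ 0.4301 -0.0361  0.1612] jaw 1.679 w 0.0852 F [ 0.1 -0.5 -0.1] q6 -2.03
 turn [0.009 0.009 0.009]  shift now [0.0611 0.0167 0.0046]  shift after turn [0.0612 0.0162 0.005 ]
0.77 [ 0.56995783 -0.37015607]
0.7 [ 0.56251504 -0.38133545]
```

View pics/c11.png

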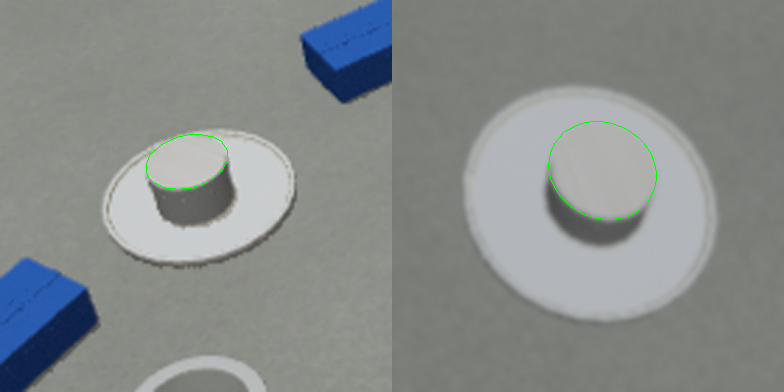

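View pics/w11.png

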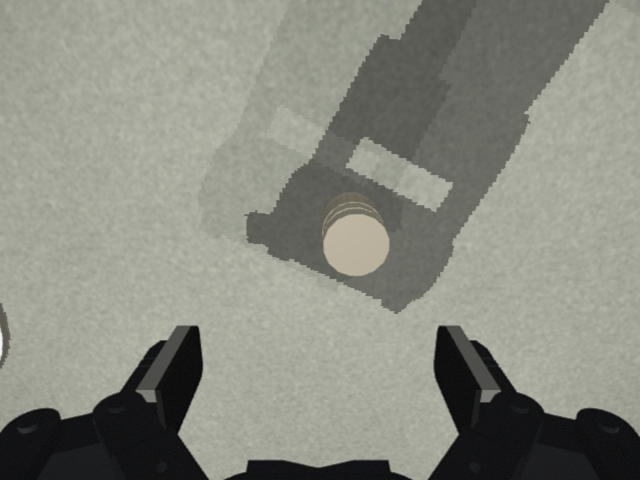

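The tin stands in the tray with its top on the predicted outline at (0.5625, -0.375). The jar's cap is at (356,244) in the wrist view.

Run:
```python
from g import *
print(wray(356,244,.062))
```

```text
[ 0.42984072 -0.01742452  0.062     ]
```

Request:
{"api": "carry_out", "payload": {"moves": [[[0,0.01,0.003,0.009,0.009,0.009,0],[0.01,0.005,0.002,0,0,0,0],[0.02,0,0,0,0,0,0],[0.02,0,0,0,0,0,0],[0,0,0,0,0,0,0]]]}}

```text
t: 32.95
tcp_pos: [0.4377, -0.0244, 0.1074]
orientation: [0.297, 1.57, 0.387]
contact_force: [-0.6, 0.2, 0.1]
width: 0.0854
```

Run:
```python
from g import *
goto(.4335,-.0195,.02,1.67)
```

```text
t 33.0 tcp [ 0.4377 -0.0244  0.1074] jaw 1.661 w 0.0854 F [-0.6  0.2  0.1] q6 -1.99
 turn [-0.009  0.001 -0.   ]  shift now [ 0.0874  0.0053 -0.0037]  shift after turn [ 0.0874  0.0053 -0.0036]
```

Request:
{"api": "carry_out", "payload": {"moves": [[[0,0.006,-0.005,-0.009,0,0,0],[0.02,0,0,0,0,0,0],[0.025,0,0,0,0,0,0],[0.02,0,0,0,0,0,0],[0.01,0,0,0,0,0,0],[0,0,0,0,0,0,0]]]}}

```text
t: 33.55
tcp_pos: [0.4332, -0.0171, 0.0333]
orientation: [-0.316, 1.564, -0.213]
contact_force: [0.2, -0.6, -0.0]
width: 0.0852
```

Run:
```python
from g import *
goto(.432,-.019,.018,1.67)
```

```text
t 33.5 tcp [ 0.4332 -0.0171  0.0333] jaw 1.673 w 0.0852 F [ 0.2 -0.6 -0. ] q6 -1.99
 turn [0.003 0.006 0.002]  shift now [ 0.0153 -0.0017 -0.0015]  shift after turn [ 0.0153 -0.0017 -0.0014]
```

Request:
{"api": "carry_out", "payload": {"moves": [[[0.008,-0.002,-0.001,0,0.006,0.002,0],[0.006,0,0,0,0,0,0],[0,0,0,0,0,0,0],[0,0,0,0,0,0,0.7],[0,0,0,0,0,0,0.7],[0,0,0,0,0,0,0.7],[0,0,0,0,0,0,0.7],[0,0,0,0,0,0,0.7],[0,0,0,0,0,0,0.7],[0,0,0,0,0,0,0.7]]], "grip_force": 30}}

```text
t: 34.55
tcp_pos: [0.4337, -0.0194, 0.0212]
orientation: [-0.409, 1.566, -0.306]
contact_force: [0.7, 0.2, -1.0]
width: 0.0411
```

Run:
```python
from g import *
goto(.5625,-.375,.16,1.67)
snap('wrist','w12.png'); d=snap('scene','s12.png')
cv2.imwrite('pics/c12.png',cv2.resize(cv2.imread('pics/s12.png')[170:270,260:390],None,fx=5,fy=5,interpolation=cv2.INTER_CUBIC))
```

```text
t 34.5 tcp [ 0.4337 -0.0194  0.0212] jaw 1.674 w 0.0411 F [ 0.7  0.2 -1. ] q6 -1.99
 turn [0.004 0.005 0.002]  shift now [-0.1377 -0.3672  0.0922]  shift after turn [-0.1388 -0.3666  0.0929]
```

View pics/w12.png

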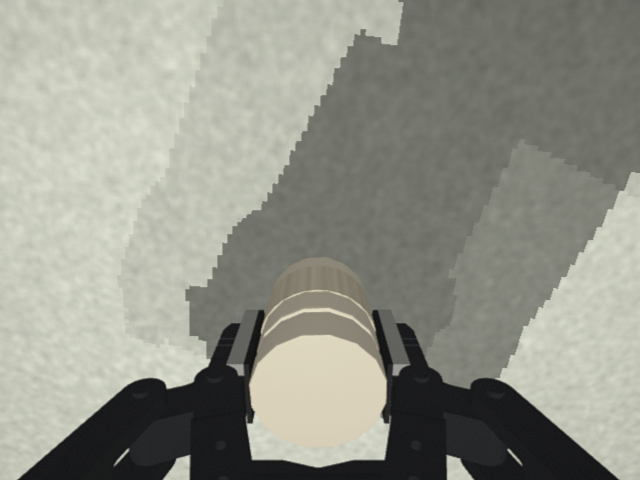

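View pics/c12.png

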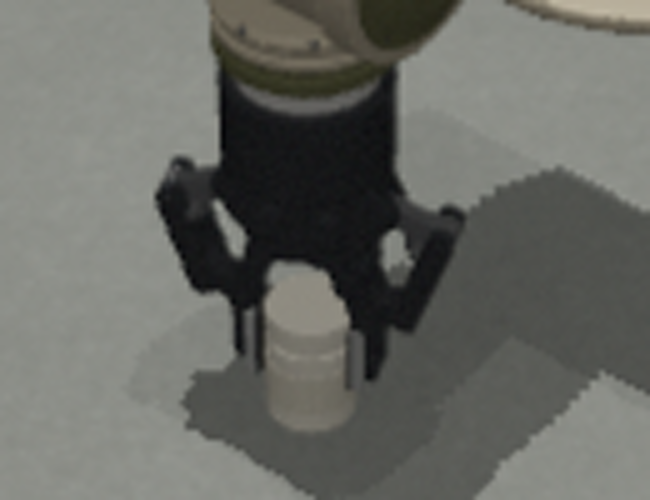

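The jar is held upright, with its cap at (318,390) in the wrist view. I'll work out its offset from the TCP.

Run:
```python
from g import *
print(wray(318,390,.062)-robot.state()['tcp_pos'], wray(318,334,.062)-robot.state()['tcp_pos'], wray(318,446,.062)-robot.state()['tcp_pos'])
```

```text
[-0.00380051 -0.00016955  0.0408596 ] [-0.02299099 -0.00213926  0.04086275] [0.01763501 0.00203835 0.04085386]
```

Request:
{"api": "carry_out", "payload": {"moves": [[[-0.03,0,0,0,0,0,0.7],[-0.04,0,0,0,0,0,0.7],[-0.04,0,0,0,0,0,0.7],[-0.02,-0.03,0.008,0,0,0,0.7],[0,-0.045,0.011,0,0,0,0.7],[0,-0.045,0.011,0,0,0,0.7],[0,-0.045,0.011,0,0,0,0.7],[0,-0.045,0.011,0,0,0,0.7],[0,-0.045,0.011,0,0,0,0.7],[0,-0.045,0.011,0,0,0,0.7],[0,-0.03,0.008,0,0,0,0.7],[0,0,0,0,0,0,0.7]]]}}

```text
t: 36.0
tcp_pos: [0.5506, -0.3509, 0.1557]
orientation: [-0.573, 1.568, -0.467]
contact_force: [-1.4, 0.2, -0.8]
width: 0.0413
```

Run:
```python
from g import *
goto(.5645,-.375,.1,1.67)
```

```text
t 36.0 tcp [ 0.5506 -0.3509  0.1557] jaw 1.676 w 0.0413 F [-1.4  0.2 -0.8] q6 -2.43
 turn [0.006 0.002 0.001]  shift now [ 0.0558 -0.0254  0.0111]  shift after turn [ 0.0557 -0.0254  0.0114]
```

Request:
{"api": "carry_out", "payload": {"moves": [[[0,-0.015,0.007,0.006,0.002,0,0.7],[0.01,-0.01,0.004,0,0,0,0.7],[0.02,0,0,0,0,0,0.7],[0.015,0,0,0,0,0,0.7],[0,0,0,0,0,0,0.7]]]}}

```text
t: 36.5
tcp_pos: [0.5635, -0.373, 0.1059]
orientation: [2.323, 1.566, 2.423]
contact_force: [0.3, 0.6, -1.0]
width: 0.0413
```

Run:
```python
from g import *
from fit import *
goto(.565,-.375,.068,1.67)
p=robot.state()['tcp_pos']; ims=[]
for c in('scene','side'):
    d=snap(c,c+'13.png')
    u,v=proj(d,np.array([[.562,-.374,.05]]))[0].astype(int)
    im=cv2.resize(cv2.imread('pics/%s13.png'%c)[v-50:v+50,u-50:u+50],None,fx=4,fy=4,interpolation=cv2.INTER_CUBIC)
    for x,y,r,z in((.5625,-.375,.033,.046),(p[0]-.003,p[1],.021,p[2]-.0212)):
        q=(proj(d,cyl(x,y,r,z,z)[:48])+.5-[u-50,v-50])*4
        cv2.polylines(im,[q.round().astype(np.int32)],True,(0,255,0),1)
    ims.append(im)
cv2.imwrite('pics/c13.png',np.hstack(ims))
```

```text
t 36.5 tcp [ 0.5635 -0.373   0.1059] jaw 1.671 w 0.0413 F [ 0.3  0.6 -1. ] q6 -2.43
 turn [ 0.001 -0.003 -0.003]  shift now [ 0.0379 -0.0023  0.0014]  shift after turn [ 0.0379 -0.0021  0.0013]
```

View pics/c13.png

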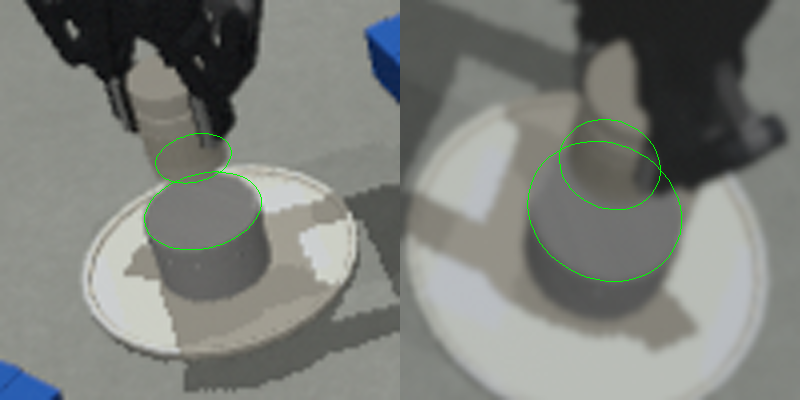

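The jar's underside matches the predicted ring and sits above the tin, so I'll lower it.

Request:
{"api": "carry_out", "payload": {"moves": [[[0.012,-0.002,0.001,0,-0.003,-0.003,0.7],[0.012,0,0,0,0,0,0.7],[0.006,0,0,0,0,0,0.7],[0,0,0,0,0,0,0.7]]]}}

```text
t: 37.0
tcp_pos: [0.5661, -0.3755, 0.0778]
orientation: [-0.833, 1.564, -0.731]
contact_force: [-0.5, 0.8, -1.1]
width: 0.0414
```

Request:
{"api": "carry_out", "payload": {"moves": [[[0.002,0,0,0,0,0,0.7],[0.001,0,0,0,0,0,0.7],[0,0,0,0,0,0,0.7]]]}}

```text
t: 37.3
tcp_pos: [0.5663, -0.3757, 0.0749]
orientation: [-0.832, 1.563, -0.73]
contact_force: [0.9, -0.4, -0.8]
width: 0.0414
```

Run:
```python
from g import *
goto(.565,-.375,.067,1.67)
```

```text
t 37.3 tcp [ 0.5663 -0.3757  0.0749] jaw 1.672 w 0.0414 F [ 0.9 -0.4 -0.8] q6 -2.43
 turn [0.002 0.005 0.006]  shift now [ 0.0079  0.0009 -0.0013]  shift after turn [ 0.0079  0.0008 -0.0013]
```

Request:
{"api": "carry_out", "payload": {"moves": [[[0.002,0.001,-0.001,0,0.005,0.006,0.7],[0.002,0,0,0,0,0,0.7],[0.001,0,0,0,0,0,0.7],[0,0,0,0,0,0,0.7]]]}}

```text
t: 37.7
tcp_pos: [0.5653, -0.3749, 0.0701]
orientation: [0.17, 1.57, 0.271]
contact_force: [0.8, 0.3, -0.6]
width: 0.0416
```

Request:
{"api": "carry_out", "payload": {"moves": [[[0.001,0,0,0,0,0,0.7],[0.001,0,0,0,0,0,0.7],[0,0,0,0,0,0,0.7]]]}}

```text
t: 38.0
tcp_pos: [0.5654, -0.375, 0.068]
orientation: [-0.257, 1.57, -0.156]
contact_force: [0.5, 0.3, -1.6]
width: 0.0414
```

Request:
{"api": "carry_out", "payload": {"moves": [[[0.001,0,0,0,0,0,0.7],[0.001,0,0,0,0,0,0.7],[0,0,0,0,0,0,0.7]]]}}

```text
t: 38.3
tcp_pos: [0.5656, -0.3751, 0.0674]
orientation: [-0.694, 1.569, -0.592]
contact_force: [-0.4, 0.5, -1.6]
width: 0.0414
```

Request:
{"api": "carry_out", "payload": {"moves": [[[0,0,0,0,0,0,0.3],[0,0,0,0,0,0,0.2],[0,0,0,0,0,0,0],[0,0,0,0,0,0,0],[0,0,0,0,0,0,0],[-0.02,0,0,0,0,0,0],[-0.03,0,0,0,0,0,0],[-0.04,0,0,0,0,0,0],[0,0.04,-0.01,0,0,0,0],[0,0.045,-0.012,0,0,0,0],[0,0.045,-0.012,0,0,0,0],[0,0.045,-0.012,0,0,0,0]]]}}

```text
t: 39.5
tcp_pos: [0.5014, -0.206, 0.1592]
orientation: [-0.718, 1.565, -0.622]
contact_force: [1.1, -0.6, -1.2]
width: 0.0854
```

Run:
```python
from g import *
from fit import *
goto(.565,-.375,.068,1.67)
ims=[]
for c in('scene','side'):
    d=snap(c,c+'14.png')
    u,v=proj(d,np.array([[.562,-.374,.05]]))[0].astype(int)
    im=cv2.resize(cv2.imread('pics/%s14.png'%c)[v-50:v+50,u-50:u+50],None,fx=4,fy=4,interpolation=cv2.INTER_CUBIC)
    for x,y,r,z in((.5625,-.375,.021,.108),):
        q=(proj(d,cyl(x,y,r,z,z)[:48])+.5-[u-50,v-50])*4
        cv2.polylines(im,[q.round().astype(np.int32)],True,(0,255,0),1)
    ims.append(im)
cv2.imwrite('pics/c14.png',np.hstack(ims))
```

```text
t 39.5 tcp [ 0.5014 -0.206   0.1592] jaw 1.666 w 0.0854 F [ 1.1 -0.6 -1.2] q6 -2.27
 turn [-0.004  0.004  0.004]  shift now [ 0.0921 -0.1739  0.0468]  shift after turn [ 0.0912 -0.1745  0.0465]
```

View pics/c14.png

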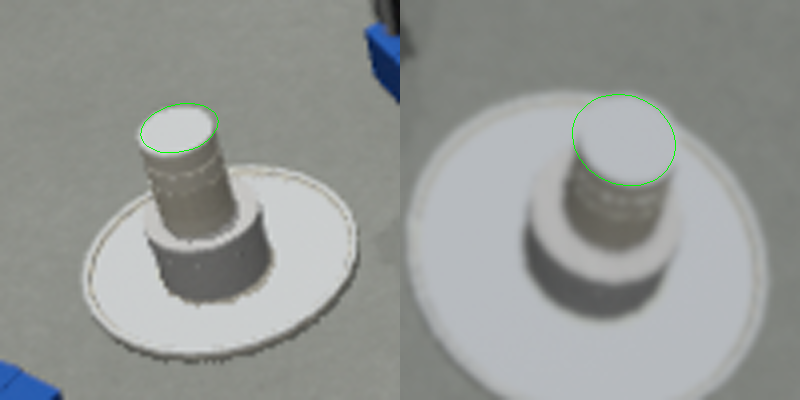

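View pics/scene14.png

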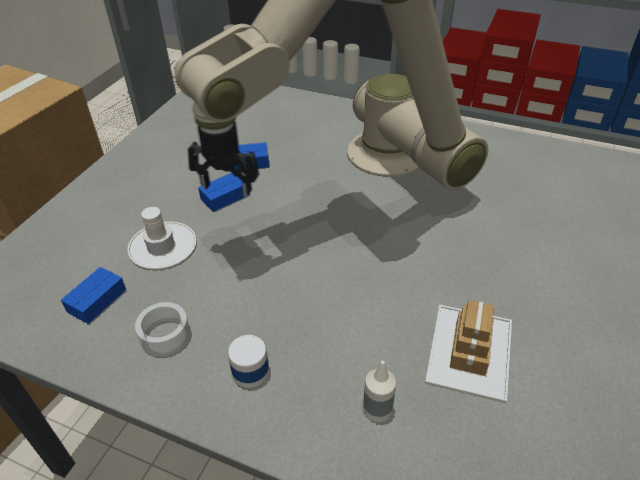

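Both piles stand as wanted: the jar and tin are centred in the round tray at (160,235), and the cartons are stacked at (473,338). The bystanders haven't moved and the gripper is clear, so I'll let it settle and hand in.

Request:
{"api": "carry_out", "payload": {"moves": [[[0,0,0,0,0,0,0],[0,0,0,0,0,0,0],[0,0,0,0,0,0,0]]]}}

```text
t: 39.9
tcp_pos: [0.5009, -0.2034, 0.16]
orientation: [-0.64, 1.566, -0.54]
contact_force: [0.7, 0.1, 0.1]
width: 0.0856
```

```bash
python3 -c "
from plant import robot
print(robot.job_done())"
```

```text
the job is handed in; nothing more can be done
None
```

The delivery is made up and handed in at about 40 s of the 131 s allowed. The three cartons are stacked large, middle, small in the oblong tray, and the tin stands in the round tray with the jar upright on top.

- **Cartons:** the large carton measured about 1 mm from the tray centre and within 0.01 rad of its long side in the scene camera. The side camera put it 3 mm away in y with a poorer fit, because that image is blurred. The middle and small cartons' tops lay within about 2 mm of their predicted outlines in both views.
- **Tin and jar:** the tin's top lay on its predicted outline, 1–2 mm from the round tray's centre. The network's landmark for the tin differed by 6–7 mm; I trusted the outline, which matched in both views. The jar's cap is within about 2 mm of the tin's axis and looks upright.
- **Other items:** the bottle, tape roll, bandage roll and blue look-alikes had not visibly moved in the last scene picture, checked by eye only. The gripper was open and clear of everything.

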